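Serve falafel with the scoop and keep it tipped over the bowl

ROBOT

A 6-joint arm with a two-finger parallel gripper is mounted at the origin on the work surface. World frame = base frame: x ahead of the robot, y to its left, z up, the work surface at z = 0. Lengths are in mm, angles in rad, forces in N, time in s.
With the tool pointing down it reaches from about 350 to 850 mm from the base axis. Payload 8.1 kg.
Tool frame: the origin (TCP) lies at the very end of the fingers, on their centre line; the grasp point (between the pads) lies 19 mm behind it; z points along the fingers, y is the line along which they close (so a half turn about z gives the same grasp; the last joint's range is limited). The gripper opens to 93 mm and grips with 3 to 60 N. Pads are 15 mm wide; open, the fingers measure 128 mm over their backs; the gripper's body (75 mm by 188 mm) begins 65 mm behind the grasp point.
Start: joints at [1.167, 0.13, 1.488, -0, 1.523, -0.085], TCP at [188.035, 569.779, 218.635] pointing down, gripper open.
Joint ranges: [-2.96, 2.96], [-0.89, 2.26], [0.02, 2.5], [-1.34, 4.48], [0, 2.73], [-2.66, 2.66]. Speed limits (rad/s): [2.39, 2.39, 2.79, 3.14, 3.14, 3.14].

INTERFACE

Orientations are given as a unit quaternion [w, x, y, z].
In Python, from bench import arm gives the robot as it stands.
- The arm moves only by the tool jog_arm, never from a script. Its argument "motion" is a list of rows, each a list of 7 numbers: the turn, a rotation vector about the tool's x, y, z in rad, then the shift along the tool's x, y, z in cm, then the closure, from 0 (fully open) to 1 (shut). A call has 1 to 20 rows; each row shifts and turns the commanded pose from where the row before left it, along the tool's axes as they then stand; what a row does not reach is not made up. A row lasts 1/12 s, in which the tool goes at most 41.7 mm and 7.16 degrees, less where a joint would pass 70% of its speed; a pose out of reach is approached as far as the arm can. A call is refused whole if a number of a shift passes 4.17 or a number of a turn 0.125, either way. A call with a gripper value outside its range is refused whole. The fingers move at their own pace and stop on an object; "newtons" is the grip in N (left out, the last holds). Time passes only in rows, so rows that do not move let the fingers close. It gives the time, the measured TCP pose, the force, the opening and the grip force at its end, in the units of the state.
- arm.observe(): the state, without advancing time (a new reading comes with each control period).
- arm.capture(name): name is "scene" or "top" or "wrist"; returns a dict with "pixels" (384x512x3 uint8, red, green, blue), "depth" (384x512 float32, mm along the optical axis (not along the pixel's ray), 0 where there is no reading), "intrinsics" (3x3 intrinsics, pixels), "k1" (the pictures are not rectified: a ray, as slopes to the right and down, at radius r is drawn at 1 + k1 r^2 times it, then the intrinsics apply), "R" (3x3) and "t" (3): a world point X has camera coordinates R X + t; the wrist camera has in their place "T_tool_cam" (4x4, takes a point from camera to tool coordinates, whose origin is the TCP and whose axes are the flange's). Camera axes: x right, y down, z forward; pixel columns grow to the right and rows downward; lengths in mm; the calibration is good to about 2 mm. A picture is of the moment at which its call begins: read the wrist's pose just before it.
- arm.hand_in(): hands the job in; it is judged then, once.
The state is a dict: "time_s": time; "joint_pos": joint angles; "joint_vel": joint speeds; "tau": joint torques, N m; "position": TCP position; "tool_rot": TCP orientation; "wrist_force": force on the tool from outside, world axes, zero at the start; "moment": the same for the moment, N m; "width": finger opening in mm; "gripper_force": force on a finger pad.
Only numpy, scipy, OpenCV 4.12 (cv2) and the standard library are available. Lean on these libraries where they do the work, as an engineer would, in place of code of your own. Each camera call takes 0.05 s, during which the arm holds its last target. There are 200 camera calls.

TASK

Draw the steel scoop out of its caddy, scoop up at least two of the falafel from the tub and tip them into the open black bowl. Spill none on the counter and leave everything else standing where it is. Finish still holding the emptied scoop: keep it raised over the bowl, well tipped with the lip down, touching nothing, and do not put it back.

Things in the scene. Friction and masses are not known exactly. Their poses are not given: they have to be found in the camera images.
- scoop: Steel flat-bottomed scoop, 0.12-0.18 kg, lip down in the caddy. Frame: x along the floor to the lip, z out of the open side, y across; origin mid-floor, underside. mm: floor 96 x 90 x 2; back wall 40 high at x = -48; side walls 40 high at the back, sloping down to nothing at x = 26; the lip is bevelled. From x = -48, z = 22 the handle rises backwards along (-0.5, 0, 0.866).
- scoop_lip (a point): Middle of the scoop's front edge: x = 48, y = 0, z = 0 in the scoop's frame.
- scoop_grip (a point): Point on the handle's axis, 88 mm up the handle: x = -92, y = 0, z = 98 mm in the scoop's frame. The black grip is a flat-sided bar, 22 mm wide along y and 16 thick, from 25 to 115 mm up the handle. Pinch it by its two flat sides (fingers closing along the scoop's y), firmly: 60 N or more keeps the scoop from swinging.
- scoop_hollow (a point): Point inside the hollow of the scoop: x = -4, y = 0, z = 16 mm in the scoop's frame.
- caddy: Fixed sheet-metal caddy right or left of the tub: leaning pocket up to 90 mm high on a foot 130 x 126; origin under the foot's middle. The scoop stands in it with its lip down and towards the caddy's +x, floor 50 degrees below level, 68 mm of blade inside, 5 mm of room at each side; grip 188 mm above the counter. Pulled along its own -x (up and towards the caddy's -x) it is free after 80 mm.
- tub: Fixed open steel tub 60 high, 114 wide (y), 278 long (x) at the rim; origin under its middle, x pointing more or less away from the robot. Walls and floor 3 mm; the flat floor inside runs from x = -95 to 95, from there both ends slope outwards, 35 degrees off vertical. Falafel lie in the far half (x above -15 mm). Inside it is 18 mm wider than the scoop, so they cannot slip past it when it is pushed to the far end.
- tub_floor (a point): Middle of the tub's inner floor, 3 mm above the counter.
- falafel0: One of five firm round falafel in the tub, 28 mm in diameter, about 16 g, origin at its centre. They roll a little and come to rest; they roll off a slope steeper than about 10 degrees.
- falafel1: One of five firm round falafel in the tub, 28 mm in diameter, about 16 g, origin at its centre. They roll a little and come to rest; they roll off a slope steeper than about 10 degrees.
- falafel2: One of five firm round falafel in the tub, 28 mm in diameter, about 16 g, origin at its centre. They roll a little and come to rest; they roll off a slope steeper than about 10 degrees.
- falafel3: One of five firm round falafel in the tub, 28 mm in diameter, about 16 g, origin at its centre. They roll a little and come to rest; they roll off a slope steeper than about 10 degrees.
- falafel4: One of five firm round falafel in the tub, 28 mm in diameter, about 16 g, origin at its centre. They roll a little and come to rest; they roll off a slope steeper than about 10 degrees.
- bowl: The open empty black takeaway bowl without a lid, loose on the counter, on the other side of the tub from the caddy: mm: inside 170 wide at the rim and 130 at the floor, 185 over the rim flange, 43 high, floor 3 thick, about 90 g; origin under its middle.
- meal_left: Bystander, loose: a closed meal: black round bowl with a clear domed lid, 188 wide, 66 high, at the left edge of the working area; sizes in mm, origin under its middle.
- spare_lid: Bystander, loose: a clear domed lid lying on the counter at the right edge of the working area, 188 wide, 23 high; sizes in mm, origin under its middle.
- sauce_bottle: Bystander, loose: an off-white sauce bottle with a nozzle, 58 wide, 185 high, standing beside the far end of the tub, on either side; sizes in mm, origin under its middle.
- pepper_shaker: Bystander, loose: a steel shaker, 54 wide, 90 high, standing beside the far end of the tub, across from the bottle; sizes in mm, origin under its middle.
- sauce_cup_left: Bystander, loose: a small black lidded sauce cup, 64 wide, 36 high, on the robot's side of the tub, to the left; sizes in mm, origin under its middle.
- sauce_cup_right: Bystander, loose: a small black lidded sauce cup like the other, to the right; sizes in mm, origin under its middle.
There are look-alikes about, which are no part of the job. What is shaped like the scoop but purple is not meant.

How it is judged (in metres and radians):
On the way, in this order (a step that is already met when the one before it is completed fails the run):
1. the scoop is drawn out of the caddy and held by the gripper, touching the caddy no more (contact force between the fingers and scoop above 2 N and distance of scoop_lip from where it was at the start of the episode above 0.07 m and contact force between scoop and caddy below 0.1 N), for 0.1 s.
2. at least two falafel lie in the scoop, lifted clear of the tub (contact force between the fingers and scoop above 2 N and (((distance between falafel0 and scoop_hollow below 0.058 m and z of falafel0 in the frame of scoop above 0.004 m) and (distance between falafel1 and scoop_hollow below 0.058 m and z of falafel1 in the frame of scoop above 0.004 m)) or ((distance between falafel0 and scoop_hollow below 0.058 m and z of falafel0 in the frame of scoop above 0.004 m) and (distance between falafel2 and scoop_hollow below 0.058 m and z of falafel2 in the frame of scoop above 0.004 m)) or ((distance between falafel0 and scoop_hollow below 0.058 m and z of falafel0 in the frame of scoop above 0.004 m) and (distance between falafel3 and scoop_hollow below 0.058 m and z of falafel3 in the frame of scoop above 0.004 m)) or ((distance between falafel0 and scoop_hollow below 0.058 m and z of falafel0 in the frame of scoop above 0.004 m) and (distance between falafel4 and scoop_hollow below 0.058 m and z of falafel4 in the frame of scoop above 0.004 m)) or ((distance between falafel1 and scoop_hollow below 0.058 m and z of falafel1 in the frame of scoop above 0.004 m) and (distance between falafel2 and scoop_hollow below 0.058 m and z of falafel2 in the frame of scoop above 0.004 m)) or ((distance between falafel1 and scoop_hollow below 0.058 m and z of falafel1 in the frame of scoop above 0.004 m) and (distance between falafel3 and scoop_hollow below 0.058 m and z of falafel3 in the frame of scoop above 0.004 m)) or ((distance between falafel1 and scoop_hollow below 0.058 m and z of falafel1 in the frame of scoop above 0.004 m) and (distance between falafel4 and scoop_hollow below 0.058 m and z of falafel4 in the frame of scoop above 0.004 m)) or ((distance between falafel2 and scoop_hollow below 0.058 m and z of falafel2 in the frame of scoop above 0.004 m) and (distance between falafel3 and scoop_hollow below 0.058 m and z of falafel3 in the frame of scoop above 0.004 m)) or ((distance between falafel2 and scoop_hollow below 0.058 m and z of falafel2 in the frame of scoop above 0.004 m) and (distance between falafel4 and scoop_hollow below 0.058 m and z of falafel4 in the frame of scoop above 0.004 m)) or ((distance between falafel3 and scoop_hollow below 0.058 m and z of falafel3 in the frame of scoop above 0.004 m) and (distance between falafel4 and scoop_hollow below 0.058 m and z of falafel4 in the frame of scoop above 0.004 m))) and height (world z) of scoop_lip above 0.065 m and contact force between scoop and tub below 0.1 N), for 0.2 s.
At the end, for the whole second after the job is handed in: Two or more falafel in the bowl, the rest in tub or bowl, scoop empty. Bowl flat on the counter. The gripper holds the scoop still, touching nothing else, tipped lip down at least 20 degrees, lip within 85 mm of the bowl's middle (seen from above) and 50 to 300 mm above the counter ((((horizontal distance between falafel0 and bowl below 0.082 m and z of falafel0 in the frame of bowl between 0 and 0.06 m) and (horizontal distance between falafel1 and bowl below 0.082 m and z of falafel1 in the frame of bowl between 0 and 0.06 m)) or ((horizontal distance between falafel0 and bowl below 0.082 m and z of falafel0 in the frame of bowl between 0 and 0.06 m) and (horizontal distance between falafel2 and bowl below 0.082 m and z of falafel2 in the frame of bowl between 0 and 0.06 m)) or ((horizontal distance between falafel0 and bowl below 0.082 m and z of falafel0 in the frame of bowl between 0 and 0.06 m) and (horizontal distance between falafel3 and bowl below 0.082 m and z of falafel3 in the frame of bowl between 0 and 0.06 m)) or ((horizontal distance between falafel0 and bowl below 0.082 m and z of falafel0 in the frame of bowl between 0 and 0.06 m) and (horizontal distance between falafel4 and bowl below 0.082 m and z of falafel4 in the frame of bowl between 0 and 0.06 m)) or ((horizontal distance between falafel1 and bowl below 0.082 m and z of falafel1 in the frame of bowl between 0 and 0.06 m) and (horizontal distance between falafel2 and bowl below 0.082 m and z of falafel2 in the frame of bowl between 0 and 0.06 m)) or ((horizontal distance between falafel1 and bowl below 0.082 m and z of falafel1 in the frame of bowl between 0 and 0.06 m) and (horizontal distance between falafel3 and bowl below 0.082 m and z of falafel3 in the frame of bowl between 0 and 0.06 m)) or ((horizontal distance between falafel1 and bowl below 0.082 m and z of falafel1 in the frame of bowl between 0 and 0.06 m) and (horizontal distance between falafel4 and bowl below 0.082 m and z of falafel4 in the frame of bowl between 0 and 0.06 m)) or ((horizontal distance between falafel2 and bowl below 0.082 m and z of falafel2 in the frame of bowl between 0 and 0.06 m) and (horizontal distance between falafel3 and bowl below 0.082 m and z of falafel3 in the frame of bowl between 0 and 0.06 m)) or ((horizontal distance between falafel2 and bowl below 0.082 m and z of falafel2 in the frame of bowl between 0 and 0.06 m) and (horizontal distance between falafel4 and bowl below 0.082 m and z of falafel4 in the frame of bowl between 0 and 0.06 m)) or ((horizontal distance between falafel3 and bowl below 0.082 m and z of falafel3 in the frame of bowl between 0 and 0.06 m) and (horizontal distance between falafel4 and bowl below 0.082 m and z of falafel4 in the frame of bowl between 0 and 0.06 m))) and ((horizontal distance between falafel0 and bowl below 0.082 m and z of falafel0 in the frame of bowl between 0 and 0.06 m) or (x of falafel0 in the frame of tub between -0.13 and 0.13 m and y of falafel0 in the frame of tub between -0.056 and 0.056 m and z of falafel0 in the frame of tub below 0.06 m)) and ((horizontal distance between falafel1 and bowl below 0.082 m and z of falafel1 in the frame of bowl between 0 and 0.06 m) or (x of falafel1 in the frame of tub between -0.13 and 0.13 m and y of falafel1 in the frame of tub between -0.056 and 0.056 m and z of falafel1 in the frame of tub below 0.06 m)) and ((horizontal distance between falafel2 and bowl below 0.082 m and z of falafel2 in the frame of bowl between 0 and 0.06 m) or (x of falafel2 in the frame of tub between -0.13 and 0.13 m and y of falafel2 in the frame of tub between -0.056 and 0.056 m and z of falafel2 in the frame of tub below 0.06 m)) and ((horizontal distance between falafel3 and bowl below 0.082 m and z of falafel3 in the frame of bowl between 0 and 0.06 m) or (x of falafel3 in the frame of tub between -0.13 and 0.13 m and y of falafel3 in the frame of tub between -0.056 and 0.056 m and z of falafel3 in the frame of tub below 0.06 m)) and ((horizontal distance between falafel4 and bowl below 0.082 m and z of falafel4 in the frame of bowl between 0 and 0.06 m) or (x of falafel4 in the frame of tub between -0.13 and 0.13 m and y of falafel4 in the frame of tub between -0.056 and 0.056 m and z of falafel4 in the frame of tub below 0.06 m)) and height (world z) of bowl below 0.008 m and angle between bowl's own z axis and vertical below 0.1 rad and linear speed of each of bowl, scoop below 0.03 m/s and contact force between the fingers and scoop above 2 N and angle between scoop's own x axis and vertical above 1.92 rad and height (world z) of scoop_lip between 0.05 and 0.3 m and horizontal distance between scoop_lip and bowl below 0.085 m and contact force between scoop and bowl below 0.1 N and contact force between scoop and tub below 0.1 N and contact force between scoop and caddy below 0.1 N); the arm keeps its last pose, push and grip.
It fails at once if a bystander (meal, lid, bottle, shaker, sauce cup) is pushed more than 30 mm or knocked over (distance of any of meal_left, spare_lid, sauce_bottle, pepper_shaker, sauce_cup_left, sauce_cup_right from where it was at the start of the episode above 0.03 m or angle between any of meal_left, spare_lid, sauce_bottle, pepper_shaker, sauce_cup_left, sauce_cup_right's own z axis and vertical above 0.5 rad).
It also fails if it takes over 64 s, if anything falls off the work surface, if the arm or the gripper's body presses on something with over 40 N, if the wrist force passes 120 N, or if a joint passes its speed limit or range.

## Working session

There is one attempt and no reset: what is moved stays moved. The work goes in short steps, Python scripts to look and compute and a tool call to move; the robot and the scene stay as the last step left them, time stands still between calls to the robot, and variables do not carry over. Pictures are saved under pics/ and viewed, at most 10 in all, crops included, and the job is handed in when it is done.

Besides the shell and the picture viewer there is one more tool, called after ">>>" by a JSON object that holds its "name" and its "arguments", one argument or row to a line. jog_arm: Moves the arm, as the interface text tells. Its arguments: {"type":"object","properties":{"motion":{"type":"array"},"newtons":{"type":"number"}},"required":["motion"]}

```bash
mkdir -p pics; ls; cat > look.py <<'E'
import numpy as np, cv2, sys
from bench import arm
def save(n,f):
    s=arm.observe(); c=arm.capture(n); cv2.imwrite(f"pics/{f}.png",cv2.cvtColor(c["pixels"],cv2.COLOR_RGB2BGR))
    np.savez(f"{f}.npz",tp=s["position"],tr=s["tool_rot"],**c); return c
E
python3 - <<'E'
from look import *
for n in("top","scene"):
    c=save(n,n+"0"); print(c["intrinsics"],c["k1"],c["R"],c["t"])
print(arm.observe())
E
```

```text
pics
[[440.89745885   0.         256.92559287]
 [  0.         440.89745885 189.20503373]
 [  0.           0.           1.        ]] -0.08867856234441009 [[ 0.01832183 -0.99980573 -0.00726699]
 [-0.98061408 -0.01655099 -0.19524879]
 [ 0.19509058  0.01070343 -0.98072682]] [   5.89527944  458.92404732 1494.90325377]
[[349.75668063   0.         252.93137251]
 [  0.         349.75668063 190.51277918]
 [  0.           0.           1.        ]] -0.00810140177703614 [[ 0.32663779  0.94506092  0.01294632]
 [ 0.77380257 -0.25953094 -0.57781769]
 [-0.54271294  0.19875499 -0.81606318]] [-155.02115817 -250.79858951 1571.14972207]
{'time_s': 0.1, 'joint_pos': array([ 1.16659623e+00,  1.31077186e-01,  1.48913094e+00, -1.23029896e-06,
        1.52300103e+00, -8.54337045e-02]), 'joint_vel': array([ 7.78427556e-04, -7.67357233e-04, -1.79385759e-03, -3.98597498e-04,
        3.76974354e-05,  3.69600256e-04]), 'tau': array([ 1.02408958e-03, -5.61343110e+01, -4.93094730e+01,  7.70687289e-02,
        2.90453970e-02, -1.00595437e-04]), 'position': array([187.83998367, 569.31678806, 217.7190572 ]), 'tool_rot': array([-1.95306648e-04,  1.58709167e-01,  9.87325046e-01, -7.84299006e-04]), 'wrist_force': array([ 0.41011131, -0.70424639,  1.08482374]), 'moment': array([ 0.00720569, -0.00527837,  0.0325228 ]), 'gripper_force': 0.0, 'width': 93.25986431535351}
```

View pics/top0.png

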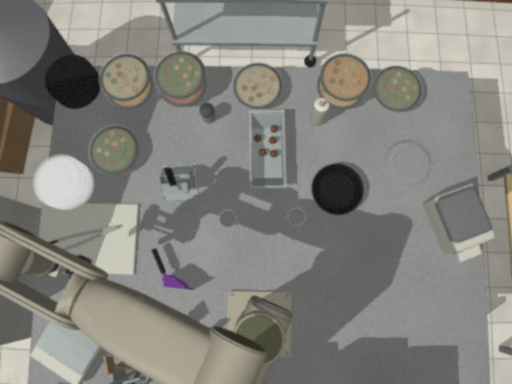

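View pics/scene0.png

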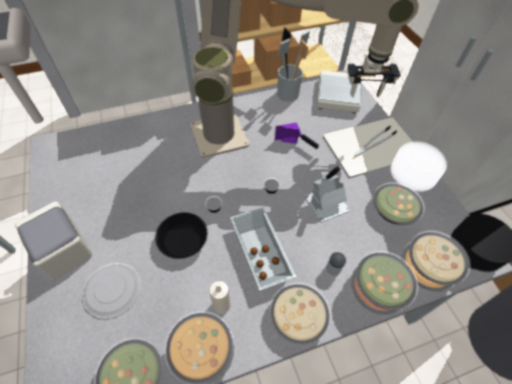

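The top view shows the caddy with the scoop at about (180,180), the tub at (267,148) with five falafel, and the open bowl at (337,188). The purple look-alike is at (172,280). I'll measure these next.

```bash
cat >> look.py <<'E'
def load(f): return dict(np.load(f"{f}.npz"))
def cloud(c,box=None):
    h,w=c["depth"].shape; u,v=np.meshgrid(np.arange(w),np.arange(h))
    n=cv2.undistortPoints(np.stack([u,v],-1).reshape(-1,1,2).astype(float),c["intrinsics"],np.array([float(c["k1"]),0,0,0])).reshape(h,w,2)
    P=np.dstack([n,np.ones((h,w))])*c["depth"][...,None]
    return (P-c["t"])@c["R"]   # world
def proj(c,X):
    return cv2.projectPoints(np.array(X,float).reshape(-1,1,3),cv2.Rodrigues(c["R"])[0],c["t"],c["intrinsics"],np.array([float(c["k1"]),0,0,0]))[0].reshape(-1,2)
E
python3 - <<'E'
from look import *
T=load("top0");S=load("scene0")
a=T["pixels"][150:212,145:213];b=S["pixels"][150:230,295:363]
a=cv2.resize(a,None,fx=5.5,fy=5.5,interpolation=cv2.INTER_CUBIC);b=cv2.resize(b,None,fx=5.5,fy=5.5,interpolation=cv2.INTER_CUBIC)
h=max(a.shape[0],b.shape[0]);im=np.zeros((h,a.shape[1]+b.shape[1],3),np.uint8);im[:a.shape[0],:a.shape[1]]=a;im[:b.shape[0],a.shape[1]:]=b
cv2.imwrite("pics/cad.png",im[:,:,::-1])
for name,c in(("top",T),("scene",S)):
    P=cloud(c); g=c["pixels"].astype(int); hsv=cv2.cvtColor(c["pixels"],cv2.COLOR_RGB2HSV)
    z=P[...,2]
    print(name,"counter z", np.median(z[(abs(P[...,0]-500)<30)&(abs(P[...,1]+0)<300)]))
    # caddy/scoop points
    x0,x1,y0,y1=(160,208,145,213) if name=="top" else (150,230,295,363)
    m=np.zeros(z.shape,bool);m[x0:x1,y0:y1]=1;m&=(c["depth"]>0)
    blk=m&(g.max(2)<60)&(z>60)
    if blk.any(): 
        Q=P[blk];print("black high",blk.sum(),Q.mean(0),Q.min(0),Q.max(0))
        u,s,vt=np.linalg.svd(Q-Q.mean(0));print("axis",vt[0],s[:3]); o=Q[np.argsort(Q[:,2])];print(o[::6].round())
        ii=np.argwhere(blk);print(ii.min(0),ii.max(0))
    # falafel: brown
    br=((g[...,0]-g[...,2])>35)&(hsv[...,1]>90)
    if name=="top": br[:115]=0;br[165:]=0;br[:,:245]=0;br[:,290:]=0
    else: br[:235]=0;br[285:]=0;br[:,:240]=0;br[:,285:]=0
    n,l,st,ce=cv2.connectedComponentsWithStats(br.astype(np.uint8))
    for i in range(1,n):
        if st[i,4]>8: print("fal",st[i,4],ce[i].round(1),np.median(P[(l==i)],0).round())
    # tub: rim points
    t=(z>50)&(z<70)&(abs(P[...,0]-650)<200)&(c["depth"]>0)
    if name=="top": t[:, :245]=0;t[:,292:]=0;t[:105]=0;t[192:]=0
    else: t[:205]=0;t[295:]=0;t[:,:228]=0;t[:,298:]=0
    print("tub",t.sum(),cv2.minAreaRect(P[t][:,:2].astype(np.float32)))
    # bowl
    bl=(g.max(2)<50)&(z<60)&(c["depth"]>0)
    if name=="top":bl[:155]=0;bl[225:]=0;bl[:,:305]=0;bl[:,370:]=0
    else: bl[:205]=0;bl[265:]=0;bl[:,:150]=0;bl[:,212:]=0
    r=bl&(z>34); print("bowl",r.sum(),cv2.minEnclosingCircle(P[r][:,:2].astype(np.float32)), P[bl][:,2].max())
E
```

```text
top counter z 3.191279852572393
black high 109 [469.39347465 291.66061613 184.71766197] [451.50532465 281.63248111 140.87155868] [489.89167545 304.08071262 219.51317469]
axis [-0.38736921 -0.04402356 -0.92087297] [266.70585589  61.83861025  29.61273039]
[[453. 290. 141.]
 [452. 292. 146.]
 [454. 298. 150.]
 [459. 290. 157.]
 [458. 299. 163.]
 [460. 288. 167.]
 [462. 291. 173.]
 [465. 300. 175.]
 [467. 296. 182.]
 [466. 288. 187.]
 [471. 294. 192.]
 [473. 286. 199.]
 [476. 283. 201.]
 [484. 285. 206.]
 [487. 285. 208.]
 [480. 300. 209.]
 [489. 291. 213.]
 [488. 296. 215.]
 [481. 295. 220.]]
[168 165] [184 175]
fal 22 [273.9 128.1] [690. -44.  29.]
fal 14 [257.7 137.5] [652.  14.  33.]
fal 22 [272.1 139.9] [644. -37.  30.]
fal 24 [261.9 151.8] [599.  -2.  29.]
fal 22 [273.1 153.1] [594. -41.  28.]
tub 715 ((616.9136962890625, -14.236503601074219), (312.0234069824219, 136.15835571289062), 3.375633955001831)
bowl 291 ((466.19940185546875, -267.9857177734375), 89.26868438720703) 51.24852665211209
scene counter z 4.0946803791726625
black high 59 [479.96946055 288.48683675 188.6194137 ] [463.68818644 282.18994391 141.40570158] [492.86107117 301.07437812 215.3114043 ]
axis [0.29821392 0.11810318 0.94716424] [176.02027844  36.57784604  25.29732103]
[[466. 283. 141.]
 [466. 284. 158.]
 [476. 285. 170.]
 [473. 284. 178.]
 [482. 298. 184.]
 [486. 286. 193.]
 [483. 285. 201.]
 [480. 285. 209.]
 [479. 301. 211.]
 [482. 291. 213.]]
[167 327] [178 338]
fal 28 [265.  248.1] [605.  -1.  29.]
fal 27 [253.7 250.4] [601. -41.  29.]
fal 28 [274.8 260.2] [658.  14.  28.]
fal 28 [259.5 263.2] [652. -39.  28.]
fal 31 [262.6 275.1] [695. -43.  29.]
tub 912 ((630.2821655273438, -16.32970428466797), (343.4820556640625, 127.7450942993164), 2.006586790084839)
bowl 292 ((465.827880859375, -264.0805969238281), 90.56465148925781) 46.83678511260053
```

View pics/cad.png

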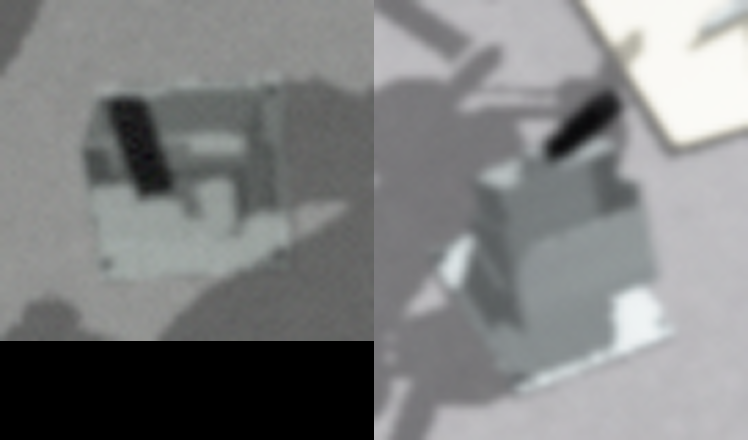

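The crop shows the black grip from about (125,100) to (155,190), and the foot rotated by roughly 9°. I'll get planar ray fits for the tub, caddy and bowl, plus the wrist camera geometry.

```bash
cat >> look.py <<'E'
def ray(c,uv,z):
    n=cv2.undistortPoints(np.array(uv,float).reshape(-1,1,2),c["intrinsics"],np.array([float(c["k1"]),0,0,0])).reshape(-1,2)
    d=np.c_[n,np.ones(len(n))]@c["R"]; o=-c["R"].T@c["t"]
    return o+d*((z-o[2])/d[:,2])[:,None]
def tri(cs,uvs):
    A=np.zeros((3,3));b=np.zeros(3)
    for c,uv in zip(cs,uvs):
        o=-c["R"].T@c["t"]; d=ray(c,[uv],0)[0]-o; d/=np.linalg.norm(d); M=np.eye(3)-np.outer(d,d);A+=M;b+=M@o
    return np.linalg.solve(A,b)
E
python3 - <<'E'
from look import *
T=load("top0");S=load("scene0")
def cen(c,x0,x1,y0,y1):
    g=c["pixels"].astype(int); m=np.zeros(g.shape[:2],np.uint8); m[x0:x1,y0:y1]=(g[x0:x1,y0:y1].max(2)<60)
    n,l,st,ce=cv2.connectedComponentsWithStats(m); i=1+np.argmax(st[1:,4]); 
    p=np.argwhere(l==i)[:,::-1]; q=p-p.mean(0); v=np.linalg.svd(q)[2][0]; s=q@v
    return p.mean(0), p.mean(0)+v*s.min(), p.mean(0)+v*s.max(),st[i]
a=cen(T,160,190,160,182);b=cen(S,163,183,322,342); print(a,b)
print("grip centre",tri((T,S),(a[0],b[0])).round(1)); 
f=lambda x:sorted(x[1:3],key=lambda p:p[1])
for i in(0,1):
    print("ends",[tri((T,S),(f(a)[i],f(b)[j])).round(1) for j in(0,1)])
foot=np.array([[105,277],[288,247],[285,85]])/5.5+[145,150]
print("foot",ray(T,foot,2).round(1))
fs=(np.array([[520,392],[672,332],[437,270]])-[374,0])/5.5+[295,150]
print("footS",ray(S,fs,2).round(1))
# falafel, bowl rim, in both
print("fal",tri((T,S),((273.9,128.1),(262.6,275.1))),tri((T,S),((257.7,137.5),(274.8,260.2))),tri((T,S),((273.1,153.1),(253.7,250.4))))
for nm,c,b in(("t",T,(305,370,155,225)),("s",S,(150,212,205,265))):
    g=c["pixels"].astype(int);m=np.zeros(g.shape[:2],np.uint8);m[b[2]:b[3],b[0]:b[1]]=g[b[2]:b[3],b[0]:b[1]].max(2)<55
    cn=max(cv2.findContours(m,0,1)[0],key=cv2.contourArea); w=ray(c,cn.reshape(-1,2),43)
    print("bowl",cv2.fitEllipse(w[:,:2].astype(np.float32)),len(cn))
w=arm.capture("wrist");print(w["T_tool_cam"].round(3),w["intrinsics"],w["k1"])
a=T["pixels"][100:195,240:295];b=S["pixels"][200:295,225:300]
a=cv2.resize(a,None,fx=5.8,fy=5.8,interpolation=cv2.INTER_CUBIC);b=cv2.resize(b,None,fx=5.8,fy=5.8,interpolation=cv2.INTER_CUBIC)
cv2.imwrite("pics/tub.png",np.hstack([a,b])[:,:,::-1])
E
```

```text
(array([170.04587156, 175.95412844]), array([166.85977087, 167.66935527]), array([173.25088812, 184.28808826]), array([165, 168,  11,  17, 109], dtype=int32)) (array([332.69491525, 172.25423729]), array([337.83792838, 167.81234647]), array([326.59079863, 177.52620897]), array([327, 167,  12,  12,  59], dtype=int32))
grip centre [471.8 294.4 176.5]
ends [array([488.3, 296.3, 219.9]), array([490.6, 284.9, 179.2])]
ends [array([453.7, 301.7, 173.9]), array([454.4, 291.3, 126.1])]
foot [[420.8 347.4   2. ]
 [442.8 228.1   2. ]
 [551.9 235.    2. ]]
footS [[557.2 244.6   2. ]
 [547.4 366.8   2. ]
 [446.9 231.9   2. ]]
fal [692.18697022 -42.50808772  22.44911039] [655.30434545  15.76377156  22.21001996] [597.31160645 -40.81704077  22.25267183]
bowl ((466.0180969238281, -267.87451171875), (173.970703125, 175.7415313720703), 64.00196838378906) 142
bowl ((465.8258972167969, -265.4154968261719), (171.80715942382812, 175.87831115722656), 69.05620574951172) 134
[[ 1.00000e-03 -9.69000e-01 -2.49000e-01  6.73970e+01]
 [ 1.00000e+00  1.00000e-03  1.00000e-03  1.04600e+00]
 [-0.00000e+00 -2.49000e-01  9.69000e-01 -1.64428e+02]
 [ 0.00000e+00  0.00000e+00  0.00000e+00  1.00000e+00]] [[285.62402202   0.         254.08815417]
 [  0.         285.62402202 190.66726608]
 [  0.           0.           1.        ]] 0.011207097242309439
```

View pics/tub.png

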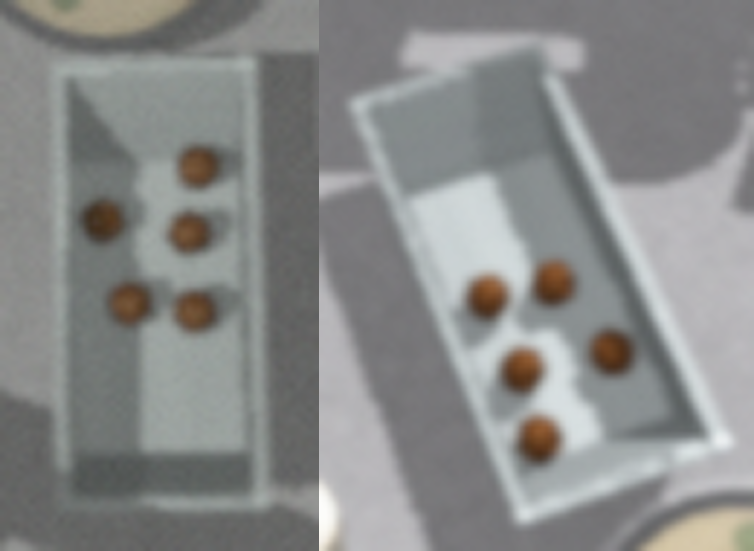

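```bash
cat >> look.py <<'E'
from scipy.spatial.transform import Rotation as Ro
def toolR(yaw,tilt):  # deg; tilt>0: fingers lean forward; tool x points back to the robot, y across
    y=np.radians(yaw); t=np.radians(tilt); f=np.array([np.cos(y),np.sin(y),0]); Y=np.array([-f[1],f[0],0])
    Z=np.sin(t)*f-np.cos(t)*np.array([0,0,1]); return np.c_[np.cross(Y,Z),Y,Z]
def cur():
    s=arm.observe(); q=s["tool_rot"]; return np.array(s["position"]),Ro.from_quat(q[[1,2,3,0]]).as_matrix(),s
def rows(p0,R0,p1,R1,n):   # straight line, even turn; lists per-row numbers
    w=Ro.from_matrix(R0.T@R1).as_rotvec(); out=[]
    for k in range(n):
        Rk=R0@Ro.from_rotvec(w*k/n).as_matrix(); out.append(np.r_[w/n,Rk.T@(p1-p0)/n/10])
    return np.array(out)
E
python3 - <<'E'
from look import *
T=load("top0");S=load("scene0")
tc=np.array([[53,58],[257,58],[268,507],[55,503]])/5.8+[240,100]
sc=(np.array([[522,520],[733,440],[540,45],[350,100]])-[319,0])/5.8+[225,200]
t=ray(T,tc,60);s=ray(S,sc,60); print(t.round(),s.round())
for q in(t,s[[1,0,3,2]]): print("rect",cv2.minAreaRect(q[:,:2].astype(np.float32)),q.mean(0))
print("handle top-view end points", ray(T,[[166.9,167.7]],216),ray(T,[[173.25,184.3]],131), "scene",ray(S,[[337.8,167.8]],216),ray(S,[[326.6,177.5]],131))
p,R,s=cur(); R1=toolR(8,-10); p1=np.array([469,292,188])-R1[:,2]*(130-19)
print(p1); r=rows(p,R,p1+[0,0,60],R1,18);print(r[[0,4,9,13,17]].round(3)); print((R1.T@[0,0,-6.]).round(2))
E
```

```text
[[746.  47.  60.]
 [748. -79.  60.]
 [464. -87.  60.]
 [464.  40.  60.]] [[749. -72.  60.]
 [744.  55.  60.]
 [464.  42.  60.]
 [465. -83.  60.]]
rect ((604.890380859375, -20.129112243652344), (285.5242919921875, 127.11767578125), 1.5066802501678467) [605.47690934 -19.97111244  60.        ]
rect ((604.2557373046875, -14.18634033203125), (284.0341491699219, 126.7750473022461), 2.2510147094726562) [605.39553555 -14.5754481   60.        ]
handle top-view end points [[488.97765999 296.57008079 216.        ]] [[453.59817328 290.91873952 131.        ]] scene [[485.73423312 299.06987226 216.        ]] [[457.3067819  288.07364131 131.        ]]
[488.08736525 294.68255425 297.31366058]
[[ 2.000e-03  1.000e-02 -2.500e-02 -2.062e+00 -9.270e-01 -7.740e-01]
 [ 2.000e-03  1.000e-02 -2.500e-02 -1.926e+00 -1.137e+00 -8.410e-01]
 [ 2.000e-03  1.000e-02 -2.500e-02 -1.724e+00 -1.379e+00 -9.140e-01]
 [ 2.000e-03  1.000e-02 -2.500e-02 -1.540e+00 -1.553e+00 -9.640e-01]
 [ 2.000e-03  1.000e-02 -2.500e-02 -1.336e+00 -1.708e+00 -1.004e+00]]
[-1.04  0.    5.91]
```

>>> {"name": "jog_arm", "arguments": {
  "motion": [
    [0.002,0.01,-0.025,-2.06,-0.93,-0.77,0],
    [0.002,0.01,-0.025,-2.03,-0.98,-0.79,0],
    [0.002,0.01,-0.025,-2.0,-1.03,-0.81,0],
    [0.002,0.01,-0.025,-1.97,-1.08,-0.82,0],
    [0.002,0.01,-0.025,-1.93,-1.14,-0.84,0],
    [0.002,0.01,-0.025,-1.89,-1.19,-0.86,0],
    [0.002,0.01,-0.025,-1.85,-1.24,-0.87,0],
    [0.002,0.01,-0.025,-1.81,-1.29,-0.89,0],
    [0.002,0.01,-0.025,-1.77,-1.33,-0.9,0],
    [0.002,0.01,-0.025,-1.72,-1.38,-0.91,0],
    [0.002,0.01,-0.025,-1.68,-1.42,-0.93,0],
    [0.002,0.01,-0.025,-1.63,-1.47,-0.94,0],
    [0.002,0.01,-0.025,-1.58,-1.51,-0.95,0],
    [0.002,0.01,-0.025,-1.54,-1.55,-0.96,0],
    [0.002,0.01,-0.025,-1.49,-1.59,-0.97,0],
    [0.002,0.01,-0.025,-1.44,-1.63,-0.98,0],
    [0.002,0.01,-0.025,-1.39,-1.67,-0.99,0],
    [0.002,0.01,-0.025,-1.34,-1.71,-1.0,0],
    [0,0,0,0,0,0,0]
  ],
  "newtons": 60
}}

```text
time_s: 1.73
position: [490.5, 290.9, 356.4]
tool_rot: [-0.09, -0.065, 0.994, -0.004]
wrist_force: [0.3, -0.3, 0.6]
width: 93.1
gripper_force: 0.0
```

```bash
python3 - <<'E'
from look import *
c=save("wrist","w1"); p,R,s=cur(); print(p,R.round(3),s["joint_pos"].round(2),s["wrist_force"])
g=c["pixels"].astype(int); print((g.max(2)<50).sum())
E
```

```text
[489.2659665  292.31022137 355.86343878] [[-0.975 -0.129 -0.18 ]
 [-0.127  0.992 -0.019]
 [ 0.181  0.005 -0.983]] [ 0.41  0.21  1.17  0.06  1.94 -1.27] [-0.42935314  0.8641687  -0.36884296]
37786
```

View pics/w1.png

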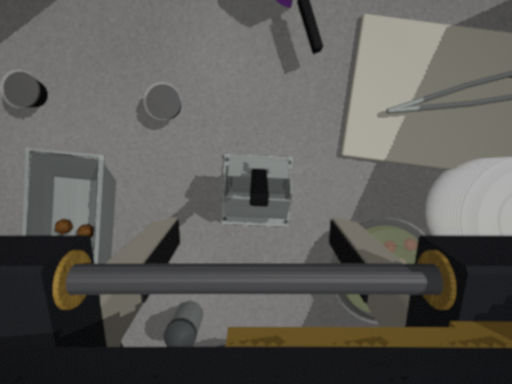

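The wrist view shows the grip at (259,187), nearly upright in the image, so the yaw matches. The caddy spans (222–292,155–224), and the near end of the tub is at left, with corners (28,150) and (103,155).

```bash
cat >> look.py <<'E'
def wcam(c):
    q=c["tr"]; M=Ro.from_quat(q[[1,2,3,0]]).as_matrix(); Tc=c["T_tool_cam"]; Rw=M@Tc[:3,:3]; o=c["tp"]+M@Tc[:3,3]
    c["R"]=Rw.T; c["t"]=-Rw.T@o; return c
def grip_fit(c,box):
    u0,u1,v0,v1=box; g=c["pixels"].astype(int); m=np.zeros(g.shape[:2],np.uint8); m[v0:v1,u0:u1]=g[v0:v1,u0:u1].max(2)<50
    n,l,st,ce=cv2.connectedComponentsWithStats(m); i=1+np.argmax(st[1:,4]); cn=max(cv2.findContours((l==i).astype(np.uint8),0,1)[0],key=cv2.contourArea)
    return st[i],ce[i],cv2.minAreaRect(cn),l==i
E
python3 - <<'E'
from look import *
c=wcam(load("w1"));T=load("top0");S=load("scene0")
st,ce,rc,m=grip_fit(c,(235,285,160,215)); print(st,ce,rc)
P=cloud(c);Q=P[m&(c["depth"]>0)];print("depth pts",Q.min(0),Q.max(0),np.median(Q,0)); 
print("tri w+T+S",tri((c,T,S),(ce,(170.05,175.95),(332.7,172.25))),"w+T",tri((c,T),(ce,(170.05,175.95))),"w@171",ray(c,[ce],171),ray(T,[(170.05,175.95)],171),ray(S,[(332.7,172.25)],171))
# predicted mask centroid for grip center (470,292,171), yaw 8
for psi in(6,8,10):
    y=np.radians(psi);h=np.array([.342*np.cos(y),.342*np.sin(y),.94]);G=np.array([476,293,188.])
    e=[G+h*k for k in(27,-63)];print(psi,"proj",proj(c,e).round(1))
z=P[...,2]; print("counter z wrist",np.median(z[230:235,200:300][c["depth"][230:235,200:300]>0]))
print("foot",ray(c,[[222,224],[292,224],[290,156],[224,156]],2).round())
for v in range(168,208,4): print(v,np.argwhere(m[v]).ravel()[[0,-1]] if m[v].any() else None,end=" ")
print("tub near rim outer",ray(c,[[26,149],[104,154]],60).round(),cur()[0])
E
```

```text
[250 169  19  37 617] [258.67098865 187.89141005] ((259.0, 187.0), (36.0, 18.0), 90.0)
depth pts [451.81813003 283.50776134  28.88098549] [493.12557276 306.7295686  214.45394986] [474.32979144 295.3672232  198.47152086]
tri w+T+S [473.02857435 294.79938386 176.81770802] w+T [475.64986793 296.70949767 159.91419018] w@171 [[475.40272927 296.04817066 171.        ]] [[472.74428622 294.67866984 171.        ]] [[468.39037444 298.38610613 171.        ]]
6 proj [[256.4 198.6]
 [256.3 170.9]]
8 proj [[256.7 198.6]
 [255.7 170.9]]
10 proj [[257.  198.6]
 [255.2 170.9]]
counter z wrist -1.7134299399304644
foot [[561. 242.   2.]
 [544. 372.   2.]
 [419. 350.   2.]
 [435. 230.   2.]]
168 None 172 [251 266] 176 [251 265] 180 [251 267] 184 [251 267] 188 [250 267] 192 [250 268] 196 [250 267] 200 [250 267] 204 [250 267] tub near rim outer [[468. -82.  60.]
 [460.  42.  60.]] [489.2659665  292.31022137 355.86343878]
```

```bash
python3 - <<'E'
from look import *
p,R,s=cur(); R1=toolR(7,-10); p1=np.array([477,296,188.])+R1[:,2]*19; pre=p1-R1[:,2]*80
r=rows(p,R,pre,R1,6);print(pre,r.round(3)); 
E
```

```text
[487.51358366 297.29090575 248.07327293] [[ 1.000e-03 -1.000e-03  1.000e-03 -3.070e-01  7.700e-02  1.771e+00]
 [ 1.000e-03 -1.000e-03  1.000e-03 -3.050e-01  7.900e-02  1.771e+00]
 [ 1.000e-03 -1.000e-03  1.000e-03 -3.020e-01  8.000e-02  1.771e+00]
 [ 1.000e-03 -1.000e-03  1.000e-03 -3.000e-01  8.200e-02  1.772e+00]
 [ 1.000e-03 -1.000e-03  1.000e-03 -2.980e-01  8.300e-02  1.772e+00]
 [ 1.000e-03 -1.000e-03  1.000e-03 -2.960e-01  8.500e-02  1.772e+00]]
```

>>> {"name": "jog_arm", "arguments": {
  "motion": [
    [0.001,-0.001,0.001,-0.3,0.08,1.77,0],
    [0.001,-0.001,0.001,-0.3,0.08,1.77,0],
    [0.001,-0.001,0.001,-0.3,0.08,1.77,0],
    [0.001,-0.001,0.001,-0.3,0.08,1.77,0],
    [0.001,-0.001,0.001,-0.3,0.08,1.77,0],
    [0.001,-0.001,0.001,-0.3,0.08,1.77,0],
    [0,0,0,0,0,1.0,0],
    [0,0,0,0,0,1.0,0],
    [0,0,0,0,0,1.0,0],
    [0,0,0,0,0,0.0,0],
    [0,0,0,0,0,0,0]
  ]
}}

```text
time_s: 2.7
position: [480.3, 297.9, 218.7]
tool_rot: [-0.088, -0.063, 0.994, -0.007]
wrist_force: [-0.3, 0.8, 0.4]
width: 93.1
gripper_force: 0.0
```

```bash
python3 - <<'E'
from look import *
c=wcam(save("wrist","w2")); p,R,s=cur(); print(p,R.round(3),s["wrist_force"])
E
```

```text
Traceback (most recent call last):
  File "look.py", line 35, in wcam
    q=c["tr"]; M=Ro.from_quat(q[[1,2,3,0]]).as_matrix(); Tc=c["T_tool_cam"]; Rw=M@Tc[:3,:3]; o=c["tp"]+M@Tc[:3,3]
      ~^^^^^^
KeyError: 'tr'
```

View pics/w2.png

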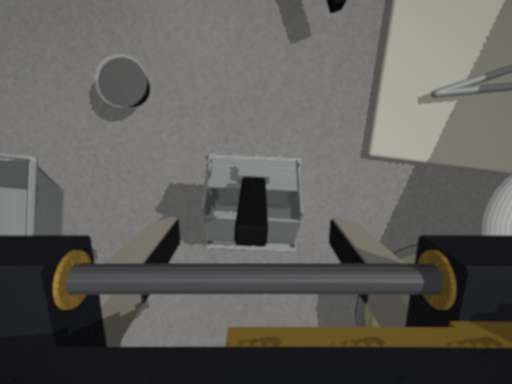

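The grip spans (238–267,178–244) and is centred between the fingertips at columns 180 and 330. The next call goes down 50 mm and closes.

>>> {"name": "jog_arm", "arguments": {
  "motion": [
    [0,0,0,0,0,1.0,0],
    [0,0,0,0,0,1.0,0],
    [0,0,0,0,0,1.0,0],
    [0,0,0,0,0,1.0,0],
    [0,0,0,0,0,1.0,0],
    [0,0,0,0,0,0,0.6],
    [0,0,0,0,0,0,0.8],
    [0,0,0,0,0,0,1],
    [0,0,0,0,0,0,1],
    [0,0,0,0,0,0,1],
    [0,0,0,0,0,0,1],
    [0,0,0,0,0,0,1],
    [0,0,0,0,0,0,1],
    [0,0,0,0,0,0,1]
  ],
  "newtons": 60
}}

```text
time_s: 3.92
position: [472.1, 296.6, 169.6]
tool_rot: [-0.088, -0.063, 0.994, -0.006]
wrist_force: [-1.2, 1.1, -0.6]
width: 37.6
gripper_force: 0.0
```

>>> {"name": "jog_arm", "arguments": {
  "motion": [
    [0,0,0,0,0,0,1],
    [0,0,0,0,0,0,1],
    [0,0,0,0,0,0,1],
    [0,0,0,0,0,0,1],
    [0,0,0,0,0,0,1],
    [0,0,0,0,0,0,1]
  ],
  "newtons": 60
}}

```text
time_s: 4.42
position: [472.2, 296.5, 169.6]
tool_rot: [-0.087, -0.063, 0.994, -0.007]
wrist_force: [1.0, -1.0, 1.3]
width: 21.8
gripper_force: 59.9
```

>>> {"name": "jog_arm", "arguments": {
  "motion": [
    [0,0,0,0.38,0,-0.32,1],
    [0,0,0,0.38,0,-0.32,1],
    [0,0,0,0.38,0,-0.32,1],
    [0,0,0,0.38,0,-0.32,1],
    [0,0,0,0.38,0,-0.32,1],
    [0,0,0,0.38,0,-0.32,1],
    [0,0,0,0.38,0,-0.32,1],
    [0,0,0,0.38,0,-0.32,1]
  ]
}}

```text
time_s: 5.08
position: [446.3, 293.4, 200.5]
tool_rot: [-0.088, -0.063, 0.994, -0.006]
wrist_force: [1.6, -0.4, -2.2]
width: 21.8
gripper_force: 59.8
```

>>> {"name": "jog_arm", "arguments": {
  "motion": [
    [0,0,0,0.46,0,-0.39,1],
    [0,0,0,0.46,0,-0.39,1],
    [0,0,0,0.46,0,-0.39,1],
    [0,0,0,0.46,0,-0.39,1],
    [0,0,0,0.46,0,-0.39,1],
    [0,0,0,0.46,0,-0.39,1],
    [0,0,0,0.46,0,-0.39,1],
    [0,0,0,0.46,0,-0.39,1],
    [0,0,0,0.46,0,-0.39,1],
    [0,0,0,0.46,0,-0.39,1],
    [0,0,0,0,0,-2.0,1],
    [0,0,0,0,0,-2.0,1],
    [0,0,0,0,0,-2.0,1],
    [0,0,0,0,0,-1.0,1],
    [0,0,0,0,0,0,1],
    [0,0,0,0,0,0,1]
  ]
}}

```text
time_s: 6.42
position: [420.8, 290.4, 315.4]
tool_rot: [-0.087, -0.063, 0.994, -0.006]
wrist_force: [-0.1, 0.4, -2.4]
width: 21.6
gripper_force: 59.8
```

```bash
python3 - <<'E'
from look import *
save("wrist","w3");save("top","top3");save("scene","scene3"); p,R,s=cur(); print(p,R.round(3),s["joint_pos"].round(2),s["wrist_force"])
a=cv2.imread("pics/scene3.png");b=cv2.imread("pics/w3.png")
cv2.imwrite("pics/c3.png",np.hstack([cv2.resize(a[60:260,230:430],(400,400)),b[:,56:456][:384] if 0 else cv2.copyMakeBorder(b[:,56:456],0,16,0,0,0)]))
E
```

```text
[420.01635637 290.02146919 313.74845661] [[-0.976 -0.127 -0.176]
 [-0.124  0.992 -0.025]
 [ 0.178 -0.003 -0.984]] [ 0.46  0.03  1.43  0.06  1.85 -1.22] [ 1.03797686  0.46836906 -2.05835154]
```

View pics/c3.png

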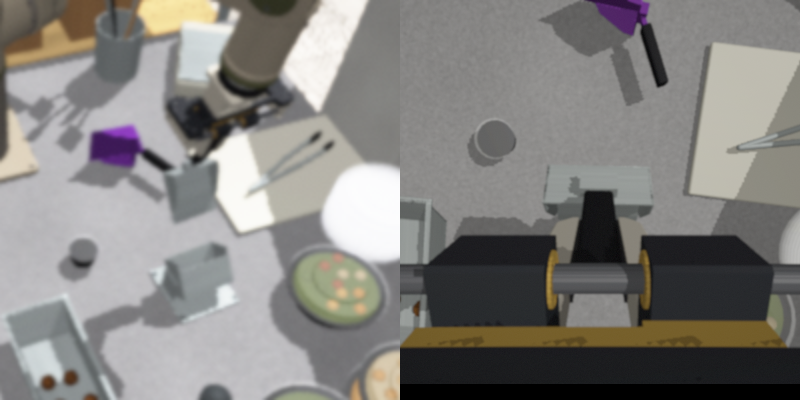

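The scoop is out of the caddy and symmetric in the fingers, with its back wall at (545–652,165–210) in the right half. I'll check its pose in the hand from the depth clouds.

```bash
cat >> look.py <<'E'
def scoopT(p,R,a=40.,g=(-92,0,98),dx=0,dy=0):   # scoop R and origin from the tool pose
    a=np.radians(a); X=-np.cos(a)*R[:,0]+np.sin(a)*R[:,2]; Z=-np.sin(a)*R[:,0]-np.cos(a)*R[:,2]; Rs=np.c_[X,R[:,1],Z]
    return Rs,p-19*R[:,2]-Rs@np.array(g,float)
E
python3 - <<'E'
from look import *
p,R,s=cur(); Rs,o=scoopT(p,R); print("lip",o+Rs@[48,0,0])
for n in("scene3","top3","w3"):
    c=load(n); 
    if n=="w3": c=wcam(c)
    P=(cloud(c)-o)@Rs; ok=c["depth"]>0
    m=ok&(P[...,0]>-70)&(P[...,0]<70)&(abs(P[...,1])<60)&(P[...,2]>-25)&(P[...,2]<60); Q=P[m]
    print(n,m.sum(),Q.min(0).round(),Q.max(0).round())
    F=Q[(abs(Q[:,2]-2)<14)&(Q[:,0]>-35)&(abs(Q[:,1])<38)]
    if len(F)>30:
        A=np.c_[F[:,0],F[:,1],np.ones(len(F))]; k=np.linalg.lstsq(A,F[:,2],rcond=None)[0]; r=F[:,2]-A@k
        g=abs(r)<4; k=np.linalg.lstsq(A[g],F[g,2],rcond=None)[0]; print("floor plane z=",k.round(3),g.sum(),"pitch deg",np.degrees(k[0]).round(1),"roll",np.degrees(k[1]).round(1))
    G=Q[abs(Q[:,2]-2)<14]; print("lip x hi",np.percentile(G[:,0],[90,98]),"y",np.percentile(G[:,1],[1,99]), "x lo",np.percentile(Q[:,0],[1,5]))
c=load("scene3");print("pred lip corners, back corners scene",proj(c,[o+Rs@np.array(v) for v in([48,45,0],[48,-45,0],[-48,45,40],[-48,-45,40])]).round(1))
c=load("top3");print("top",proj(c,[o+Rs@np.array(v) for v in([48,45,0],[48,-45,0],[-48,45,40],[-48,-45,40])]).round(1))
c=wcam(load("w3"));print("wrist",proj(c,[o+Rs@np.array(v) for v in([-48,45,0],[-48,-45,0],[-48,45,40],[-48,-45,40])]).round(1))
E
```

```text
lip [437.54934458 291.84569322 162.15067648]
scene3 689 [-67. -48.  -3.] [48. 47. 58.]
floor plane z= [-3.000e-03  1.400e-02  3.266e+00] 360 pitch deg -0.2 roll 0.8
lip x hi [39.29100674 46.32250054] y [-46.54383622  43.60230369] x lo [-60.24970919 -49.29931599]
top3 13 [-48.  39.   4.] [44. 43. 44.]
lip x hi [42.18853868 43.42273466] y [40.72478679 42.73922757] x lo [-47.82365486 -46.94680056]
w3 4817 [-70. -45.   2.] [51. 46. 57.]
floor plane z= [-0.018  0.013  5.748] 494 pitch deg -1.0 roll 0.7
lip x hi [36.06656604 44.85517349] y [-43.05187904  45.00910198] x lo [-68.51807399 -57.58042167]
pred lip corners, back corners scene [[337.1 163.7]
 [316.1 172.1]
 [338.1 139. ]
 [316.1 147.4]]
top [[157.1 188.7]
 [184.6 185.7]
 [150.2 192.1]
 [179.7 188.9]]
wrist [[304.2 160.3]
 [202.1 160.2]
 [309.2 198. ]
 [196.8 197.8]]
```

The scoop sits in the hand as modelled, within about 1° and 2 mm. I'll plan the move to the tub entry pose, with the lip at tub x = −32 and 28° lip down.

```bash
cat >> look.py <<'E'
TUB=np.array([605,-17.,0]);TY=2.0
def tubw(x,y,z): a=np.radians(TY); return TUB+[x*np.cos(a)-y*np.sin(a),x*np.sin(a)+y*np.cos(a),z]
def pose(lip,yaw,down,a=40.):   # tool pose which puts the lip there, floor 'down' deg lip-down
    R=toolR(yaw,a-down); Rs,o=scoopT(np.zeros(3),R,a); return np.array(lip)-(o+Rs@[48,0,0]),R
def go(p0,R0,lip,yaw,down,n,show=None):
    p1,R1=pose(lip,yaw,down); r=rows(p0,R0,p1,R1,n); print("to",p1.round(1)); print(r.round(3)[show if show is not None else slice(None)].tolist()); return p1,R1
def lipnow():
    p,R,s=cur(); Rs,o=scoopT(p,R); L=o+Rs@[48,0,0]; a=np.radians(TY); d=L-TUB
    print("lip",L.round(1),"tub",[round(d[0]*np.cos(a)+d[1]*np.sin(a),1),round(-d[0]*np.sin(a)+d[1]*np.cos(a),1)],"down",np.degrees(np.arcsin(-Rs[2,0])).round(1),"yaw",np.degrees(np.arctan2(Rs[1,0],Rs[0,0])).round(1),"roll",np.degrees(Rs[2,1]).round(1),"F",s["wrist_force"].round(1),"j",s["joint_pos"].round(2),"t",s["time_s"],"grip",round(s["gripper_force"]))
    return p,R
E
python3 - <<'E'
from look import *
p,R=lipnow(); go(p,R,tubw(-32,0,120),TY,28,18)
E
```

```text
lip [437.5 291.8 162.2] tub [np.float64(-156.6), np.float64(314.5)] down 50.2 yaw 7.1 roll -0.2 F [ 1.   0.5 -2.1] j [ 0.46  0.03  1.43  0.06  1.85 -1.22] t 6.5667 grip 60
to [499.4 -20.7 253.7]
[[-0.0, -0.022, 0.005, -0.275, -1.767, 0.294], [-0.0, -0.022, 0.005, -0.278, -1.766, 0.3], [-0.0, -0.022, 0.005, -0.28, -1.764, 0.306], [-0.0, -0.022, 0.005, -0.283, -1.763, 0.312], [-0.0, -0.022, 0.005, -0.285, -1.762, 0.318], [-0.0, -0.022, 0.005, -0.287, -1.76, 0.324], [-0.0, -0.022, 0.005, -0.289, -1.759, 0.33], [-0.0, -0.022, 0.005, -0.291, -1.757, 0.336], [-0.0, -0.022, 0.005, -0.293, -1.756, 0.342], [-0.0, -0.022, 0.005, -0.295, -1.754, 0.349], [-0.0, -0.022, 0.005, -0.296, -1.753, 0.355], [-0.0, -0.022, 0.005, -0.298, -1.751, 0.361], [-0.0, -0.022, 0.005, -0.299, -1.75, 0.367], [-0.0, -0.022, 0.005, -0.3, -1.748, 0.374], [-0.0, -0.022, 0.005, -0.301, -1.747, 0.38], [-0.0, -0.022, 0.005, -0.301, -1.745, 0.386], [-0.0, -0.022, 0.005, -0.302, -1.744, 0.393], [-0.0, -0.022, 0.005, -0.303, -1.742, 0.399]]
```

>>> {"name": "jog_arm", "arguments": {
  "motion": [
    [0,-0.021,0.005,-0.28,-1.77,0.3,1],
    [0,-0.021,0.005,-0.28,-1.77,0.3,1],
    [0,-0.021,0.005,-0.28,-1.77,0.3,1],
    [0,-0.021,0.005,-0.28,-1.76,0.31,1],
    [0,-0.022,0.005,-0.28,-1.76,0.32,1],
    [0,-0.022,0.005,-0.29,-1.76,0.32,1],
    [0,-0.022,0.005,-0.29,-1.76,0.33,1],
    [0,-0.022,0.005,-0.29,-1.76,0.34,1],
    [0,-0.022,0.005,-0.29,-1.76,0.34,1],
    [0,-0.022,0.005,-0.29,-1.76,0.35,1],
    [0,-0.022,0.005,-0.3,-1.75,0.36,1],
    [0,-0.022,0.005,-0.3,-1.75,0.36,1],
    [0,-0.022,0.005,-0.3,-1.75,0.37,1],
    [0,-0.022,0.005,-0.3,-1.75,0.37,1],
    [0,-0.022,0.005,-0.3,-1.75,0.38,1],
    [0,-0.022,0.005,-0.3,-1.75,0.39,1],
    [0,-0.022,0.005,-0.3,-1.74,0.39,1],
    [0,-0.022,0.005,-0.3,-1.74,0.4,1],
    [0,0,0,0,0,0,1]
  ]
}}

```text
time_s: 8.15
position: [499.5, -22.7, 252.8]
tool_rot: [0.107, -0.018, 0.994, 0.002]
wrist_force: [0.3, -0.1, -2.1]
width: 22.1
gripper_force: 59.8
```

```bash
python3 - <<'E'
from look import *
lipnow(); save("wrist","w4");save("top","top4");p,R,s=cur()
c=load("w4");c["tp"],c["tr"]=s["position"],s["tool_rot"];wcam(c)
t=c["pixels"].copy()[:,:,::-1].copy()
for v in([-137,57,60],[-137,-57,60],[137,57,60],[137,-57,60],[-95,54,3],[-95,-54,3]):
    q=proj(c,[tubw(*v)])[0]; print(v,q.round(1)); 
    if abs(q).max()<1000: cv2.circle(t,tuple(int(k) for k in q),3,(0,0,255),1)
cv2.imwrite("pics/w4b.png",t)
E
```

```text
lip [573.8 -20.1 119.5] tub [np.float64(-31.3), np.float64(-2.1)] down 27.7 yaw 2.0 roll -0.0 F [ 0.3 -0.1 -2.1] j [-0.18 -0.38  1.91  0.05  1.4  -1.79] t 8.15 grip 60
[-137, 57, 60] [302.  113.4]
[-137, -57, 60] [204.7 113.1]
[137, 57, 60] [288.7 287.1]
[137, -57, 60] [217.5 287. ]
[-95, 54, 3] [291.5 135.2]
[-95, -54, 3] [215.2 135. ]
```

View pics/w4b.png

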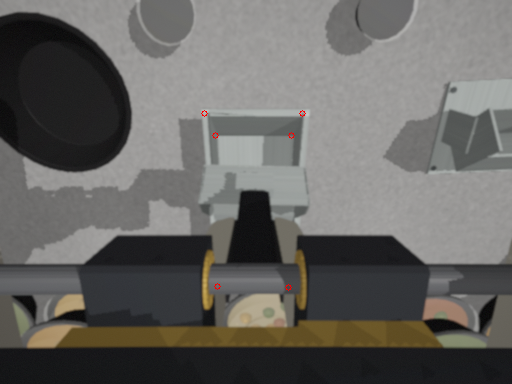

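The red predicted points land on the near rim corners (204,113) and (302,113). The rim's true centre is column 255.5 and the scoop's is 254, so I need to go about 2 mm left, then down.

```bash
python3 - <<'E'
from look import *
p,R=lipnow(); p,R=go(p,R,tubw(-32,.5,14),TY,28,15,[0,7,14])
print("1mm down",(R.T@[0,0,-.1]).round(3))
E
```

```text
lip [573.8 -17.9 120.6] tub [np.float64(-31.2), np.float64(0.2)] down 27.8 yaw 2.1 roll 0.0 F [-0.6  0.3 -2.2] j [-0.18 -0.38  1.91  0.05  1.41 -1.79] t 8.25 grip 60
to [499.4 -20.2 147.7]
[[0.0, 0.0, 0.0, 0.152, 0.003, 0.692], [0.0, 0.0, 0.0, 0.151, 0.003, 0.693], [0.0, 0.0, 0.0, 0.149, 0.003, 0.693]]
1mm down [0.021 0.    0.098]
```

>>> {"name": "jog_arm", "arguments": {
  "motion": [
    [0,0,0,0.15,0.01,0.69,1],
    [0,0,0,0.15,0.01,0.69,1],
    [0,0,0,0.15,0.01,0.69,1],
    [0,0,0,0.15,0.01,0.69,1],
    [0,0,0,0.15,0.01,0.69,1],
    [0,0,0,0.15,0.01,0.69,1],
    [0,0,0,0.15,0.01,0.69,1],
    [0,0,0,0.15,0.01,0.69,1],
    [0,0,0,0.15,0.01,0.69,1],
    [0,0,0,0.15,0.01,0.69,1],
    [0,0,0,0.15,0.01,0.69,1],
    [0,0,0,0.15,0.01,0.69,1],
    [0,0,0,0.15,0.01,0.69,1],
    [0,0,0,0.15,0.01,0.69,1],
    [0,0,0,0.15,0.01,0.69,1],
    [0,0,0,0,0,0,1],
    [0,0,0,0,0,0,1]
  ]
}}

```text
time_s: 9.67
position: [500.5, -18.9, 148.8]
tool_rot: [0.107, -0.019, 0.994, 0.002]
wrist_force: [0.1, 0.2, -1.7]
width: 21.9
gripper_force: 59.8
```

```bash
cat >> look.py <<'E'
def avg(n=4):
    A=[]
    for i in range(n): A.append(cur()); arm.capture("wrist")
    p=np.mean([a[0] for a in A],0); F=np.mean([a[2]["wrist_force"] for a in A],0); print("avg tcp",p.round(1),"F",F.round(1)); Rs,o=scoopT(p,A[0][1]); L=o+Rs@[48,0,0]; a=np.radians(TY);d=L-TUB
    print("lip avg",L.round(1),"tub",round(d[0]*np.cos(a)+d[1]*np.sin(a),1),round(-d[0]*np.sin(a)+d[1]*np.cos(a),1)); return p,A[0][1]
E
python3 - <<'E'
from look import *
avg();lipnow()
E
```

```text
avg tcp [500.9 -19.  149.5] F [ 0.1  0.6 -2. ]
lip avg [575.3 -16.2  16.3] tub -29.6 1.8
lip [575.9 -16.3  17. ] tub [np.float64(-29.0), np.float64(1.7)] down 27.5 yaw 2.2 roll -0.0 F [-0.1 -0.4 -3.1] j [-0.17 -0.33  2.06  0.05  1.2  -1.8 ] t 9.8667 grip 60
```

>>> {"name": "jog_arm", "arguments": {
  "motion": [
    [0,0,0,0.04,0,0.2,1],
    [0,0,0,0.04,0,0.2,1],
    [0,0,0,0.04,0,0.2,1],
    [0,0,0,0.04,0,0.2,1],
    [0,0,0,0.04,0,0.2,1],
    [0,0,0,0,0,0,1]
  ]
}}

```text
time_s: 10.37
position: [500.7, -18.9, 138.5]
tool_rot: [0.107, -0.019, 0.994, 0.002]
wrist_force: [-0.3, 0.4, -1.5]
width: 21.6
gripper_force: 59.8
```

>>> {"name": "jog_arm", "arguments": {
  "motion": [
    [0,0,0,0.02,0,0.1,1],
    [0,0,0,0,0,0,1],
    [0,0,0,0,0,0,1]
  ]
}}

```text
time_s: 10.62
position: [501.1, -19.0, 138.2]
tool_rot: [0.108, -0.019, 0.994, 0.002]
wrist_force: [-0.1, 0.3, -1.8]
width: 21.6
gripper_force: 59.8
```

>>> {"name": "jog_arm", "arguments": {
  "motion": [
    [0,0,0,0.02,0,0.1,1],
    [0,0,0,0,0,0,1],
    [0,0,0,0,0,0,1]
  ]
}}

```text
time_s: 10.87
position: [501.1, -19.0, 137.2]
tool_rot: [0.108, -0.019, 0.994, 0.002]
wrist_force: [0.1, -0.0, -1.5]
width: 21.9
gripper_force: 59.8
```

>>> {"name": "jog_arm", "arguments": {
  "motion": [
    [0,0,0,0.02,0,0.1,1],
    [0,0,0,0,0,0,1],
    [0,0,0,0,0,0,1]
  ]
}}

```text
time_s: 11.12
position: [501.1, -19.0, 136.1]
tool_rot: [0.108, -0.019, 0.994, 0.002]
wrist_force: [-0.1, -0.1, -1.4]
width: 22.0
gripper_force: 59.8
```

>>> {"name": "jog_arm", "arguments": {
  "motion": [
    [0,0,0,0.02,0,0.1,1],
    [0,0,0,0,0,0,1],
    [0,0,0,0,0,0,1]
  ]
}}

```text
time_s: 11.37
position: [501.3, -19.0, 135.5]
tool_rot: [0.108, -0.019, 0.994, 0.002]
wrist_force: [-1.2, -0.0, 1.2]
width: 21.4
gripper_force: 59.8
```

>>> {"name": "jog_arm", "arguments": {
  "motion": [
    [0,0,0,0.02,0,0.1,1],
    [0,0,0,0,0,0,1],
    [0,0,0,0,0,0,1]
  ]
}}

```text
time_s: 11.62
position: [501.5, -19.0, 135.4]
tool_rot: [0.108, -0.019, 0.994, 0.002]
wrist_force: [-7.4, 0.5, 10.2]
width: 21.6
gripper_force: 59.8
```

The lip touches the floor at a modelled z of 2.3. Next I level the scoop while advancing, then push.

```bash
python3 - <<'E'
from look import *
p,R,s=cur(); p=np.array([501.4,-19,134.4])
R=toolR(2.1,12.3)
# path: down angle & lip position interpolate exactly
def path(p,R,x0,x1,d0,d1,z,n,y=1.8):
    for k in range(1,n+1):
        p1,R1=pose(tubw(x0+(x1-x0)*k/n,y,z),TY,d0+(d1-d0)*k/n); w=Ro.from_matrix(R.T@R1).as_rotvec(); print(np.r_[w,R.T@(p1-p)/10].round(3).tolist()); p,R=p1,R1
    return p,R
p,R=path(p,R,-29,7,27.7,4,3.0,12); print(p)
p,R=path(p,R,7,67,4,4,3.0,8);print(p)
lipnow()
E
```

```text
[0.0, -0.034, 0.002, 0.143, 0.019, 0.047]
[-0.0, -0.034, 0.0, 0.21, -0.0, 0.235]
[0.0, -0.034, -0.0, 0.213, 0.0, 0.245]
[-0.0, -0.034, 0.0, 0.216, 0.0, 0.255]
[-0.0, -0.034, -0.0, 0.219, -0.0, 0.265]
[-0.0, -0.034, -0.0, 0.223, -0.0, 0.274]
[-0.0, -0.034, -0.0, 0.227, -0.0, 0.284]
[-0.0, -0.034, 0.0, 0.231, 0.0, 0.293]
[-0.0, -0.034, 0.0, 0.236, -0.0, 0.302]
[0.0, -0.034, -0.0, 0.241, 0.0, 0.312]
[-0.0, -0.034, -0.0, 0.246, -0.0, 0.32]
[-0.0, -0.034, 0.0, 0.252, -0.0, 0.329]
[490.35211277 -19.20249526  95.15586036]
[0.0, 0.0, 0.0, -0.607, 0.0, 0.441]
[0.0, 0.0, 0.0, -0.607, -0.0, 0.441]
[0.0, 0.0, 0.0, -0.607, -0.0, 0.441]
[0.0, 0.0, 0.0, -0.607, -0.0, 0.441]
[0.0, 0.0, 0.0, -0.607, 0.0, 0.441]
[0.0, 0.0, 0.0, -0.607, 0.0, 0.441]
[0.0, 0.0, 0.0, -0.607, -0.0, 0.441]
[0.0, 0.0, 0.0, -0.607, 0.0, 0.441]
[550.31556239 -17.10852546  95.15586036]
lip [576.1 -16.2   2.3] tub [np.float64(-28.8), np.float64(1.8)] down 27.6 yaw 2.2 roll -0.0 F [-7.4  0.5 10.2] j [-0.17 -0.31  2.08  0.05  1.17 -1.8 ] t 11.6167 grip 60
```

>>> {"name": "jog_arm", "arguments": {
  "motion": [
    [0,-0.034,0,0.14,0.02,0.05,1],
    [0,-0.034,0,0.21,0,0.23,1],
    [0,-0.034,0,0.21,0,0.24,1],
    [0,-0.034,0,0.22,0,0.25,1],
    [0,-0.034,0,0.22,0,0.26,1],
    [0,-0.034,0,0.22,0,0.27,1],
    [0,-0.034,0,0.23,0,0.28,1],
    [0,-0.034,0,0.23,0,0.29,1],
    [0,-0.034,0,0.24,0,0.3,1],
    [0,-0.034,0,0.24,0,0.31,1],
    [0,-0.034,0,0.25,0,0.32,1],
    [0,-0.034,0,0.25,0,0.33,1],
    [0,0,0,0,0,0,1]
  ]
}}

```text
time_s: 12.7
position: [507.6, -21.2, 100.4]
tool_rot: [0.299, -0.018, 0.954, 0.007]
wrist_force: [-0.8, -0.0, -2.1]
width: 21.9
gripper_force: 59.8
```

```bash
python3 - <<'E'
from look import *
avg(3);lipnow()
E
```

```text
avg tcp [507.  -21.  100.1] F [-0.5  0.2 -2. ]
lip avg [626.6 -16.2   5.5] tub 21.6 0.0
lip [626.  -15.9   5.1] tub [np.float64(21.0), np.float64(0.3)] down 5.4 yaw 2.3 roll 0.1 F [-0.5 -0.6 -1.7] j [-0.28 -0.68  2.5   0.26  0.76 -2.02] t 12.85 grip 60
```

```bash
cat > kin.py <<'E'
from look import *
from scipy.optimize import least_squares
D=[([1.16659623,.131077186,1.48913094,0,1.52300103,-.0854337],[187.84,569.32,217.72],None),
([.41,.21,1.17,.06,1.94,-1.27],[489.27,292.3,355.9],0),([.46,.03,1.43,.06,1.85,-1.22],[420,290,313.7],0),
([-.18,-.38,1.91,.05,1.4,-1.79],[499.5,-20.5,253],0),([-.17,-.33,2.06,.05,1.2,-1.8],[500.9,-19,149.5],0),([-.17,-.31,2.08,.05,1.17,-1.8],[501.4,-19,135.4],0)]
def fk(j,k):
    rz=lambda a:Ro.from_euler("z",a).as_matrix(); ry=lambda a:Ro.from_euler("y",a).as_matrix()
    a1,d1,l2,ex,l3,L,off,w=k
    A=rz(j[0]);P=A@[a1,off,d1]; A=A@ry(j[1]);P=P+A@[0,0,l2]; A=A@ry(j[2]);P=P+A@[ex,0,l3]; A=A@rz(j[3])@ry(j[4]);P=P+A@[w,0,L]; A=A@rz(j[5]); return P,A
E
python3 - <<'E'
from kin import *
p,R,s=cur(); D.append((s["joint_pos"],[507,-21,100.1],0))
f=lambda k:np.concatenate([fk(j,k)[0]-np.array(q) for j,q,_ in D])
b=least_squares(f,[0,300,400,0,400,250,50,0],loss="soft_l1",f_scale=5); print(b.x.round(1)); print(f(b.x).reshape(-1,3).round(1))
P,A=fk(s["joint_pos"],b.x); print((A.T@R).round(2)); np.save("kin.npy",b.x); np.save("AR.npy",A.T@R)
E
```

```text
[ 11.1 298.  369.1  48.  545.7 369.9  50.9   2.9]
[[ 0.7  1.   1.5]
 [-0.2 -1.7 -3.4]
 [ 0.4 -1.1  2.4]
 [ 1.1 -0.3  0.3]
 [ 1.1  2.1  2. ]
 [-1.8  2.3 -3.4]
 [-0.2 -0.9 -0.2]]
[[ 0. -1. -0.]
 [ 1.  0. -0.]
 [ 0. -0.  1.]]
```

```bash
cat >> kin.py <<'E'
def ik(p,R,j0=(-.25,-.5,2.3,.2,.9,-1.95)):
    k=np.load("kin.npy");AR=np.load("AR.npy")
    lo=np.array([-2.96,-.89,.02,-1.34,0,-2.66]);hi=np.array([2.96,2.26,2.5,4.48,2.73,2.66])
    def f(j):
        P,A=fk(j,k); return np.r_[(P-p)/10,10*Ro.from_matrix((A@AR).T@R).as_rotvec()]
    b=least_squares(f,j0,bounds=(lo,hi)); return b.x.round(2),round(float(np.linalg.norm(b.fun)),2)
E
python3 - <<'E'
from kin import *
for x,z,d in((21,3,4),(40,3,4),(60,3,2),(92,3,2),(92,3,0),(90,15,-8),(88,30,-15),(88,50,-15),(80,90,-15),(60,120,-15),(60,120,-8)): print(x,z,d,*ik(*pose(tubw(x,0.5,z),TY,d)))
print("bowl")
for yaw in(2,-10,-20,-30):
  for lip,d in(((440,-266,120),-15),((440,-266,120),0),((440,-266,80),0),((440,-266,70),30),((440,-266,70),45)): print(yaw,lip,d,*ik(*pose(lip,yaw,d)))
E
```

```text
21 3 4 [-0.27 -0.68  2.5   0.25  0.76 -2.01] 0.32
40 3 4 [-0.26 -0.62  2.48  0.27  0.69 -2.02] 0.0
60 3 2 [-0.25 -0.57  2.48  0.31  0.61 -2.05] 0.0
92 3 2 [-0.22 -0.43  2.39  0.3   0.56 -2.03] 0.0
92 3 0 [-0.23 -0.46  2.43  0.35  0.52 -2.09] 0.0
90 15 -8 [-0.27 -0.51  2.5   0.49  0.49 -2.24] 1.02
88 30 -15 [-0.33 -0.51  2.5   0.6   0.55 -2.39] 2.43
88 50 -15 [-0.32 -0.57  2.5   0.54  0.58 -2.32] 2.3
80 90 -15 [-0.32 -0.7   2.5   0.46  0.68 -2.21] 2.17
60 120 -15 [-0.34 -0.83  2.5   0.4   0.82 -2.15] 2.31
60 120 -8 [-0.31 -0.86  2.5   0.34  0.8  -2.06] 0.76
bowl
2 (440, -266, 120) -15 [-1.34 -0.89  2.46  0.53  1.39 -2.66] 5.18
2 (440, -266, 120) 0 [-1.23 -0.89  2.38  0.45  1.4  -2.66] 2.76
2 (440, -266, 80) 0 [-1.2  -0.89  2.45  0.42  1.32 -2.66] 2.94
2 (440, -266, 70) 30 [-0.85 -0.41  2.01  0.14  1.43 -2.47] 0.0
2 (440, -266, 70) 45 [-0.64 -0.1   1.73 -0.05  1.58 -2.25] 0.0
-10 (440, -266, 120) -15 [-1.39 -0.89  2.47  0.6   1.48 -2.66] 4.57
-10 (440, -266, 120) 0 [-1.29 -0.89  2.39  0.53  1.48 -2.66] 1.91
-10 (440, -266, 80) 0 [-1.27 -0.89  2.46  0.51  1.4  -2.66] 1.99
-10 (440, -266, 70) 30 [-0.8  -0.46  2.05  0.1   1.41 -2.2 ] 0.0
-10 (440, -266, 70) 45 [-0.64 -0.1   1.73 -0.04  1.59 -2.04] 0.0
-20 (440, -266, 120) -15 [-1.42 -0.89  2.5   0.65  1.53 -2.66] 4.97
-20 (440, -266, 120) 0 [-1.27 -0.89  2.4   0.54  1.5  -2.57] 2.9
-20 (440, -266, 80) 0 [-1.29 -0.89  2.48  0.57  1.44 -2.64] 2.83
-20 (440, -266, 70) 30 [-0.74 -0.49  2.07  0.07  1.4  -1.97] 0.0
-20 (440, -266, 70) 45 [-0.64 -0.1   1.73 -0.03  1.6  -1.86] 0.0
-30 (440, -266, 120) -15 [-0.64 -0.89  2.39 -0.04  1.32 -1.64] 6.75
-30 (440, -266, 120) 0 [-0.82 -0.89  2.33  0.14  1.38 -1.88] 3.72
-30 (440, -266, 80) 0 [-0.83 -0.89  2.41  0.16  1.31 -1.91] 3.73
-30 (440, -266, 70) 30 [-0.68 -0.5   2.07  0.03  1.39 -1.73] 0.0
-30 (440, -266, 70) 45 [-0.64 -0.1   1.73 -0.01  1.6  -1.69] 0.0
```

```bash
cat >> kin.py <<'E'
SE=[(-.25,-.5,2.3,.2,.9,-1.95),(-.6,-.5,2.2,0,1.2,-.6),(-.3,-.3,2.2,-.5,1,-.5),(.2,-.3,2.2,-.5,1,-1)]
def best(p,R): return min((ik(p,R,j) for j in SE),key=lambda t:t[1])
E
python3 - <<'E'
from kin import *
T=load("top0")
print("bottle/shaker px->xy", ray(T,[[319,122],[208,118]],0).round())
for x,z,d in((92,3,1),(95,30,-2),(95,60,-2),(95,90,-2),(95,120,-4),(60,120,0),(60,160,0),(60,220,0),(20,160,0)): print(x,z,d,*ik(*pose(tubw(x,0.5,z),TY,d)))
print("bowl")
B=np.array([466,-266])
for z in(75,110):
 for yaw in(-45,-60,-75,-90,-105,-120):
  u=np.array([np.cos(np.radians(yaw)),np.sin(np.radians(yaw))])
  for d in(-4,0,45): print(yaw,z,d,*best(*pose([*(B-30*u),z],yaw,d)))
E
```

```text
bottle/shaker px->xy [[ 727. -212.    0.]
 [ 736.  202.    0.]]
92 3 1 [-0.23 -0.45  2.41  0.33  0.54 -2.06] 0.0
95 30 -2 [-0.24 -0.53  2.45  0.37  0.54 -2.1 ] 0.0
95 60 -2 [-0.24 -0.58  2.42  0.32  0.61 -2.05] 0.0
95 90 -2 [-0.24 -0.63  2.39  0.29  0.69 -2.01] 0.0
95 120 -4 [-0.25 -0.7   2.4   0.31  0.72 -2.01] 0.0
60 120 0 [-0.26 -0.76  2.39  0.25  0.86 -1.97] 0.0
60 160 0 [-0.26 -0.78  2.32  0.24  0.94 -1.94] 0.0
60 220 0 [-0.26 -0.78  2.21  0.22  1.04 -1.91] 0.0
20 160 0 [-0.3  -0.89  2.36  0.24  1.06 -1.96] 0.43
bowl
-45 75 -4 [-0.05 -0.89  2.5  -0.54  1.26 -0.67] 2.84
-45 75 0 [-0.04 -0.89  2.5  -0.56  1.26 -0.66] 2.26
-45 75 45 [-0.6  -0.12  1.74  0.02  1.61 -1.39] 0.0
-60 75 -4 [ 0.18 -0.74  2.5  -0.77  1.24 -0.12] 0.46
-60 75 0 [ 0.1  -0.82  2.5  -0.67  1.22 -0.26] 0.04
-60 75 45 [-0.59 -0.11  1.73  0.04  1.6  -1.11] 0.0
-75 75 -4 [ 0.24 -0.35  2.26 -0.8   1.31  0.23] 0.0
-75 75 0 [ 0.18 -0.39  2.24 -0.73  1.3   0.12] 0.0
-75 75 45 [-0.58 -0.1   1.72  0.06  1.59 -0.84] 0.0
-90 75 -4 [ 0.22 -0.02  1.98 -0.75  1.43  0.42] 0.0
-90 75 0 [ 0.17 -0.07  1.98 -0.7   1.42  0.34] 0.0

[... 624 characters left out ...]
0.32] 0.0
-60 110 45 [-0.59 -0.12  1.67  0.04  1.67 -1.11] 0.0
-75 110 -4 [ 0.24 -0.4   2.23 -0.79  1.37  0.17] 0.0
-75 110 0 [ 0.18 -0.43  2.21 -0.71  1.36  0.07] 0.0
-75 110 45 [-0.58 -0.11  1.66  0.06  1.66 -0.84] 0.0
-90 110 -4 [ 0.22 -0.06  1.95 -0.75  1.49  0.37] 0.0
-90 110 0 [ 0.17 -0.11  1.95 -0.69  1.47  0.3 ] 0.0
-90 110 45 [-0.57 -0.09  1.65  0.07  1.64 -0.56] 0.0
-105 110 -4 [ 0.15  0.2   1.67 -0.69  1.62  0.51] 0.0
-105 110 0 [ 0.11  0.15  1.68 -0.64  1.6   0.45] 0.0
-105 110 45 [-0.56 -0.07  1.63  0.08  1.61 -0.3 ] 0.0
-120 110 -4 [ 0.07  0.44  1.39 -0.63  1.77  0.61] 0.0
-120 110 0 [ 0.04  0.38  1.41 -0.58  1.74  0.58] 0.0
-120 110 45 [-0.56 -0.05  1.61  0.09  1.59 -0.03] 0.0
```

```bash
cat >> kin.py <<'E'
def path(p,R,x0,x1,d0,d1,z0,z1,n,y=0.8):
    for k in range(1,n+1):
        f=k/n; p1,R1=pose(tubw(x0+(x1-x0)*f,y,z0+(z1-z0)*f),TY,d0+(d1-d0)*f); w=Ro.from_matrix(R.T@R1).as_rotvec(); print(np.r_[w,R.T@(p1-p)/10].round(3).tolist()); p,R=p1,R1
    print("end",p.round(1),ik(p,R)); return p,R
E
python3 - <<'E'
from kin import *
p,R=avg(2)
p,R=path(p,R,21.6,42,5.4,3,5.5,3.2,6)
p,R=path(p,R,42,82,3,2,3.2,3.2,8)
E
```

```text
avg tcp [506.8 -20.8 100.3] F [-0.  -0.2 -1.5]
lip avg [626.1 -15.9   5.2] tub 21.1 0.3
[0.004, -0.006, 0.002, -0.22, 0.118, 0.259]
[0.0, -0.007, 0.0, -0.155, -0.0, 0.258]
[0.0, -0.007, -0.0, -0.153, 0.0, 0.259]
[-0.0, -0.007, -0.0, -0.151, -0.0, 0.261]
[0.0, -0.007, -0.0, -0.15, 0.0, 0.263]
[-0.0, -0.007, 0.0, -0.148, 0.0, 0.265]
end [523.8 -19.   93.2] (array([-0.26, -0.63,  2.5 ,  0.29,  0.67, -2.03]), 0.01)
[-0.0, -0.002, 0.0, -0.367, -0.0, 0.311]
[0.0, -0.002, -0.0, -0.367, -0.0, 0.311]
[-0.0, -0.002, -0.0, -0.366, 0.0, 0.312]
[0.0, -0.002, 0.0, -0.365, -0.0, 0.313]
[-0.0, -0.002, -0.0, -0.365, 0.0, 0.314]
[0.0, -0.002, -0.0, -0.364, 0.0, 0.315]
[0.0, -0.002, -0.0, -0.363, -0.0, 0.316]
[0.0, -0.002, 0.0, -0.363, 0.0, 0.317]
end [562.2 -17.7  91.1] (array([-0.23, -0.47,  2.42,  0.3 ,  0.58, -2.04]), 0.0)
```

>>> {"name": "jog_arm", "arguments": {
  "motion": [
    [0.002,0,0.001,-0.25,0.05,0.22,1],
    [0.002,0,0.001,-0.25,0,0.22,1],
    [0,0,0,-0.25,0,0.22,1],
    [0,0,0,-0.25,0,0.22,1],
    [0,0,0,-0.25,0,0.22,1],
    [0,0,0,-0.25,0,0.22,1],
    [0,0,0,0,0,0,1]
  ]
}}

```text
time_s: 13.53
position: [527.7, -19.7, 98.5]
tool_rot: [0.299, -0.017, 0.954, 0.005]
wrist_force: [0.1, -0.2, -1.1]
width: 21.6
gripper_force: 59.8
```

```bash
python3 - <<'E'
from kin import *
p,R=avg(2);lipnow()
E
```

```text
avg tcp [527.5 -19.7  98.4] F [-0.  -0.1 -1.2]
lip avg [647.1 -15.5   3.6] tub 42.1 0.1
lip [646.7 -15.4   3.4] tub [np.float64(41.7), np.float64(0.1)] down 5.3 yaw 2.0 roll -0.0 F [-0.2  0.1 -1.8] j [-0.25 -0.58  2.44  0.25  0.71 -2.  ] t 13.6333 grip 60
```

>>> {"name": "jog_arm", "arguments": {
  "motion": [
    [0,-0.0074,0,-0.3,0,0.32,1],
    [0,-0.0074,0,-0.3,0,0.32,1],
    [0,-0.0074,0,-0.3,0,0.32,1],
    [0,-0.0074,0,-0.3,0,0.32,1],
    [0,-0.0074,0,-0.3,0,0.32,1],
    [0,-0.0074,0,-0.3,0,0.32,1],
    [0,-0.0074,0,-0.3,0,0.32,1],
    [0,0,0,0,0,0,1]
  ]
}}

```text
time_s: 14.3
position: [557.6, -18.6, 92.2]
tool_rot: [0.323, -0.017, 0.946, 0.006]
wrist_force: [-0.2, 0.0, -2.4]
width: 21.7
gripper_force: 59.8
```

```bash
python3 - <<'E'
from kin import *
p,R=avg(2);lipnow(); save("top","top5");S=save("scene","scene5")
for n in("top5","scene5"):
    c=load(n);g=c["pixels"].astype(int);hsv=cv2.cvtColor(c["pixels"],cv2.COLOR_RGB2HSV);br=((g[...,0]-g[...,2])>35)&(hsv[...,1]>90)
    if n=="top5": br[:110]=0;br[165:]=0;br[:,:245]=0;br[:,290:]=0
    else: br[:235]=0;br[292:]=0;br[:,:240]=0;br[:,290:]=0
    N,l,st,ce=cv2.connectedComponentsWithStats(br.astype(np.uint8))
    for i in range(1,N):
        if st[i,4]>5: q=ray(c,[ce[i]],20)[0]; print(n,st[i,4],q.round(0),"tub x",q[0]-605)
E
```

```text
avg tcp [557.4 -18.6  92.2] F [-0.3 -0.1 -2.3]
lip avg [681.7 -14.2   3.8] tub 76.8 0.1
lip [681.5 -14.2   3.9] tub [np.float64(76.5), np.float64(0.1)] down 2.3 yaw 2.0 roll -0.0 F [ 0.3  0.6 -2.3] j [-0.24 -0.48  2.42  0.3   0.59 -2.04] t 14.4 grip 60
top5 25 [702. -39.  20.] tub x 96.65715862085221
top5 62 [686.  -7.  20.] tub x 81.47764434114094
top5 24 [679. -55.  20.] tub x 74.03777980359246
scene5 186 [686. -17.  20.] tub x 80.97563781256986
```

>>> {"name": "jog_arm", "arguments": {
  "motion": [
    [0,0,0,-0.2,0,0.18,1],
    [0,0,0,-0.2,0,0.18,1],
    [0,0,0,-0.2,0,0.18,1],
    [0,0,0,-0.2,0,0.18,1],
    [0,0,0,0,0,0,1]
  ]
}}

```text
time_s: 14.92
position: [568.6, -18.3, 92.2]
tool_rot: [0.323, -0.017, 0.946, 0.006]
wrist_force: [0.8, 0.1, -1.6]
width: 21.8
gripper_force: 59.8
```

>>> {"name": "jog_arm", "arguments": {
  "motion": [
    [0,0,0,-0.2,0,0.17,1],
    [0,0,0,-0.2,0,0.17,1],
    [0,0,0,0,0,0,1]
  ]
}}

```text
time_s: 15.17
position: [573.8, -18.2, 91.9]
tool_rot: [0.323, -0.017, 0.946, 0.005]
wrist_force: [-0.3, 0.3, -2.4]
width: 21.7
gripper_force: 59.8
```

```bash
python3 - <<'E'
from kin import *
p,R=avg(2);lipnow(); save("top","top6");S=save("scene","scene6")
for n in("top6","scene6"):
    c=load(n);g=c["pixels"].astype(int);hsv=cv2.cvtColor(c["pixels"],cv2.COLOR_RGB2HSV);br=((g[...,0]-g[...,2])>35)&(hsv[...,1]>90)
    if n=="top6": br[:110]=0;br[165:]=0;br[:,:245]=0;br[:,290:]=0
    else: br[:235]=0;br[292:]=0;br[:,:240]=0;br[:,290:]=0
    N,l,st,ce=cv2.connectedComponentsWithStats(br.astype(np.uint8))
    for i in range(1,N):
        if st[i,4]>5: q=ray(c,[ce[i]],20)[0]; print(n,st[i,4],q.round(0),"tub x",q[0]-605)
a=cv2.imread("pics/top6.png")[95:160,240:300];b=cv2.imread("pics/scene6.png")[230:300,230:300]
cv2.imwrite("pics/c6.png",np.hstack([cv2.resize(a,(390,400),interpolation=cv2.INTER_CUBIC),cv2.resize(b,(400,400),interpolation=cv2.INTER_CUBIC)]))
E
```

```text
avg tcp [573.7 -18.1  91.8] F [-0.5 -0.3 -2.2]
lip avg [698.  -13.8   3.4] tub 93.0 -0.0
lip [697.6 -13.7   3.2] tub [np.float64(92.7), np.float64(0.0)] down 2.3 yaw 2.0 roll -0.0 F [-0.2  0.3 -1.6] j [-0.23 -0.42  2.37  0.3   0.56 -2.03] t 15.2667 grip 60
top6 55 [696. -45.  20.] tub x 90.6471989405195
top6 59 [688. -14.  20.] tub x 82.97043181583877
top6 12 [696.  23.  20.] tub x 90.53702951438152
scene6 186 [688. -16.  20.] tub x 83.12281242111158
```

View pics/c6.png

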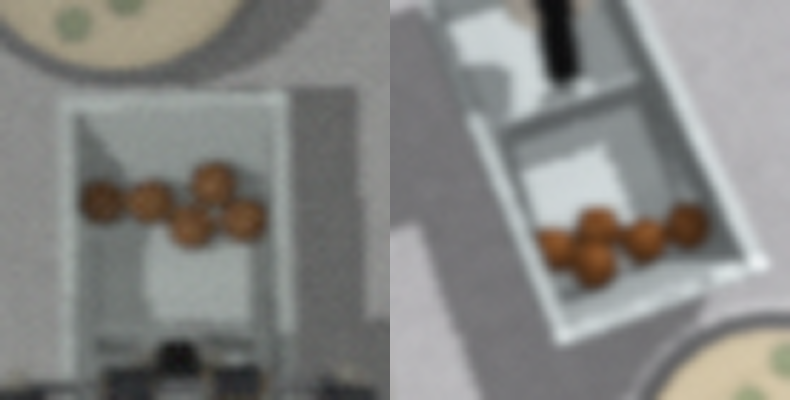

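The left half shows five falafel in a band at rows 184–225. Two are clearly behind the lip, and three are near it against the far slope. I'll check whether the arm can tilt the lip up while following the slope.

```bash
python3 - <<'E'
from kin import *
for x,z,d in((97,10,-3),(103,18,-6),(103,18,-10),(110,30,-10),(117,38,-10),(117,38,-14),(124,50,-14),(120,60,-12),(110,90,-12),(100,120,-10),(100,160,-10),(100,200,-10),(60,160,-6)): print(x,z,d,*ik(*pose(tubw(x,0,z),TY,d)))
print("transit, d=-8")
B=np.array([466,-266]);G0=np.array([562,-19]);G1=np.array([466,-96])
for G1 in([466,-96],[500,-96]):
 for d in(-6,-10):
  for f in(0,.2,.4,.6,.8,1):
    yaw=2-92*f; u=np.array([np.cos(np.radians(yaw)),np.sin(np.radians(yaw))]); G=G0+(np.array(G1)-G0)*f; print(G1,d,f,*best(*pose([*(G+140*u),150],yaw,d)))
E
```

```text
97 10 -3 [-0.25 -0.49  2.48  0.44  0.46 -2.18] 0.0
103 18 -6 [-0.26 -0.5   2.5   0.52  0.43 -2.26] 0.19
103 18 -10 [-0.28 -0.48  2.5   0.58  0.43 -2.34] 1.03
110 30 -10 [-0.27 -0.49  2.5   0.59  0.42 -2.33] 0.76
117 38 -10 [-0.27 -0.5   2.5   0.61  0.4  -2.35] 0.5
117 38 -14 [-0.29 -0.47  2.5   0.69  0.41 -2.45] 1.32
124 50 -14 [-0.28 -0.49  2.5   0.7   0.4  -2.44] 1.04
120 60 -12 [-0.27 -0.54  2.5   0.6   0.43 -2.33] 0.69
110 90 -12 [-0.28 -0.65  2.5   0.49  0.53 -2.22] 0.74
100 120 -10 [-0.28 -0.76  2.5   0.42  0.62 -2.13] 0.25
100 160 -10 [-0.28 -0.83  2.47  0.39  0.69 -2.09] 0.0
100 200 -10 [-0.28 -0.85  2.41  0.35  0.77 -2.04] 0.0
60 160 -6 [-0.3  -0.89  2.44  0.32  0.88 -2.02] 0.31
transit, d=-8
[466, -96] -6 0 [-0.27 -0.75  2.4   0.32  0.74 -2.02] 0.0
[466, -96] -6 0.2 [-0.04 -0.79  2.42 -0.27  0.74 -1.2 ] 0.0
[466, -96] -6 0.4 [ 0.16 -0.65  2.34 -0.67  0.93 -0.54] 0.0
[466, -96] -6 0.6 [ 0.26 -0.45  2.22 -0.81  1.16 -0.12] 0.0
[466, -96] -6 0.8 [ 0.28 -0.25  2.07 -0.82  1.37  0.15] 0.0
[466, -96] -6 1 [ 0.24 -0.08  1.92 -0.77  1.55  0.36] 0.0
[466, -96] -10 0 [-0.29 -0.83  2.
[... 347 characters left out ...]
-0.27 -0.75  2.4   0.32  0.74 -2.02] 0.0
[500, -96] -6 0.2 [-0.04 -0.75  2.4  -0.27  0.73 -1.19] 0.0
[500, -96] -6 0.4 [ 0.15 -0.6   2.31 -0.68  0.91 -0.53] 0.0
[500, -96] -6 0.6 [ 0.25 -0.39  2.17 -0.82  1.14 -0.12] 0.0
[500, -96] -6 0.8 [ 0.26 -0.18  2.01 -0.83  1.35  0.15] 0.0
[500, -96] -6 1 [ 0.22  0.01  1.83 -0.78  1.54  0.35] 0.0
[500, -96] -10 0 [-0.29 -0.83  2.49  0.4   0.68 -2.1 ] 0.0
[500, -96] -10 0.2 [-0.02 -0.83  2.49 -0.34  0.65 -1.12] 0.0
[500, -96] -10 0.4 [ 0.2  -0.62  2.38 -0.8   0.88 -0.39] 0.0
[500, -96] -10 0.6 [ 0.3  -0.37  2.22 -0.92  1.13  0.  ] 0.0
[500, -96] -10 0.8 [ 0.31 -0.14  2.03 -0.9   1.36  0.24] 0.0
[500, -96] -10 1 [ 0.26  0.06  1.84 -0.83  1.55  0.42] 0.0
```

```bash
python3 - <<'E'
from kin import *
p,R=avg(2)
p,R=path(p,R,93,97,2.3,-2,3.4,9.5,6,0)
p,R=path(p,R,97,97,-2,-3,9.5,45,10,0)
p,R=path(p,R,97,97,-3,-5,45,90,8,0)
p,R=path(p,R,97,97,-5,-10,90,170,14,0)
E
```

```text
avg tcp [573.3 -18.1  91.7] F [-0.4  0.4 -3.3]
lip avg [697.5 -13.7   3.2] tub 92.6 0.0
[0.0, -0.012, 0.0, 0.019, -0.001, 0.024]
[0.0, -0.013, -0.0, 0.067, -0.0, 0.018]
[-0.0, -0.013, 0.0, 0.066, 0.0, 0.02]
[0.0, -0.013, 0.0, 0.066, -0.0, 0.021]
[-0.0, -0.013, -0.0, 0.066, 0.0, 0.023]
[0.0, -0.013, -0.0, 0.065, -0.0, 0.024]
end [571.4 -18.2  88.4] (array([-0.24, -0.48,  2.46,  0.41,  0.48, -2.14]), 0.0)
[-0.0, -0.002, 0.0, -0.212, 0.0, -0.256]
[-0.0, -0.002, -0.0, -0.213, -0.0, -0.256]
[0.0, -0.002, -0.0, -0.213, 0.0, -0.255]
[-0.0, -0.002, 0.0, -0.213, -0.0, -0.255]
[-0.0, -0.002, 0.0, -0.214, -0.0, -0.254]
[-0.0, -0.002, 0.0, -0.214, 0.0, -0.254]
[0.0, -0.002, -0.0, -0.215, 0.0, -0.254]
[-0.0, -0.002, -0.0, -0.215, -0.0, -0.253]
[-0.0, -0.002, 0.0, -0.216, 0.0, -0.253]
[0.0, -0.002, 0.0, -0.216, 0.0, -0.252]
end [570.  -18.2 121.6] (array([-0.25, -0.56,  2.45,  0.37,  0.55, -2.1 ]), 0.0)
[0.0, -0.004, 0.0, -0.32, 0.0, -0.392]
[0.0, -0.004, -0.0, -0.322, 0.0, -0.39]
[-0.0, -0.004, 0.0, -0.324, -0.0, -0.389]
[0.0, -0.004, -0.0, -0.325, -0.0, -0.387]
[-0.0, -0.004, 0.0, -0.327, 0.0, -
[... 167 characters left out ...]
26, -0.67,  2.45,  0.36,  0.63, -2.08]), 0.0)
[0.0, -0.006, 0.0, -0.313, 0.0, -0.376]
[-0.0, -0.006, 0.0, -0.316, 0.0, -0.374]
[-0.0, -0.006, -0.0, -0.318, -0.0, -0.371]
[0.0, -0.006, 0.0, -0.321, 0.0, -0.369]
[0.0, -0.006, -0.0, -0.323, -0.0, -0.366]
[-0.0, -0.006, 0.0, -0.325, 0.0, -0.363]
[-0.0, -0.006, 0.0, -0.328, 0.0, -0.361]
[0.0, -0.006, 0.0, -0.33, -0.0, -0.358]
[0.0, -0.006, 0.0, -0.333, -0.0, -0.356]
[0.0, -0.006, -0.0, -0.335, 0.0, -0.353]
[-0.0, -0.006, 0.0, -0.337, 0.0, -0.35]
[0.0, -0.006, -0.0, -0.34, -0.0, -0.348]
[0.0, -0.006, -0.0, -0.342, 0.0, -0.345]
[-0.0, -0.006, 0.0, -0.344, -0.0, -0.342]
end [561.7 -18.5 230. ] (array([-0.29, -0.85,  2.46,  0.38,  0.72, -2.07]), 0.0)
```

>>> {"name": "jog_arm", "arguments": {
  "motion": [
    [0,-0.0125,0,0.03,0,0.02,1],
    [0,-0.0125,0,0.06,0,0.02,1],
    [0,-0.0125,0,0.06,0,0.02,1],
    [0,-0.0125,0,0.06,0,0.02,1],
    [0,-0.0125,0,0.06,0,0.02,1],
    [0,-0.0125,0,0.06,0,0.02,1],
    [0,0,0,-0.05,0,-0.06,1],
    [0,-0.0015,0,-0.11,0,-0.13,1],
    [0,-0.0015,0,-0.21,0,-0.25,1],
    [0,-0.0015,0,-0.21,0,-0.25,1],
    [0,-0.0015,0,-0.21,0,-0.25,1],
    [0,-0.0015,0,-0.21,0,-0.25,1],
    [0,-0.0015,0,-0.21,0,-0.25,1],
    [0,-0.0015,0,-0.21,0,-0.25,1],
    [0,-0.0015,0,-0.21,0,-0.25,1],
    [0,-0.0015,0,-0.21,0,-0.25,1],
    [0,-0.0015,0,-0.21,0,-0.25,1],
    [0,-0.0015,0,-0.11,0,-0.13,1],
    [0,0,0,-0.05,0,-0.06,1],
    [0,0,0,0,0,0,1]
  ]
}}

```text
time_s: 17.13
position: [570.4, -18.3, 123.5]
tool_rot: [0.367, -0.016, 0.93, 0.006]
wrist_force: [-0.6, -0.8, -1.7]
width: 22.0
gripper_force: 59.8
```

```bash
cat >> kin.py <<'E'
def balls(tag):
    p,R=avg(2);lipnow();Rs,o=scoopT(p,R)
    for n,b in(("top",(90,165,240,300)),("scene",(215,300,225,300))):
        c=save(n,n+tag);g=c["pixels"].astype(int);hsv=cv2.cvtColor(c["pixels"],cv2.COLOR_RGB2HSV);br=((g[...,0]-g[...,2])>35)&(hsv[...,1]>90)
        P=cloud(c);ok=br&(c["depth"]>0)&(abs(P[...,0]-600)<170)&(P[...,1]<60)&(P[...,1]>-330)
        N,l,st,ce=cv2.connectedComponentsWithStats(ok.astype(np.uint8))
        for i in range(1,N):
            if st[i,4]>5: q=np.median(P[l==i],0); print(n,st[i,4],ce[i].round(),q.round(),"scoop",((q-o)@Rs).round())
E
python3 - <<'E'
from kin import *
balls("7")
E
```

```text
avg tcp [570.3 -18.3 123.4] F [-0.4  0.  -1.6]
lip avg [702.2 -13.7  46.8] tub 97.3 -0.1
lip [702.  -13.6  46.3] tub [np.float64(97.0), np.float64(-0.0)] down -3.0 yaw 2.0 roll -0.0 F [-0.1  0.2 -2.1] j [-0.25 -0.56  2.45  0.37  0.56 -2.1 ] t 17.2333 grip 60
top 27 [255. 118.] [711.  25.  64.] scoop [59. 39. 17.]
top 58 [267. 118.] [715. -16.  63.] scoop [61. -3. 15.]
top 25 [278. 125.] [685. -57.  74.] scoop [ 31. -42.  28.]
top 18 [271. 142.] [621. -33.  73.] scoop [-32. -16.  30.]
scene 88 [252. 197.] [508. -18. 221.] scoop [-137.    3.  184.]
scene 34 [258. 251.] [625. -34.  71.] scoop [-28. -17.  28.]
scene 32 [258. 270.] [690. -56.  75.] scoop [ 36. -42.  29.]
scene 126 [277. 274.] [719.  -3.  63.] scoop [66. 10. 15.]
```

Two falafel are on the scoop, one at the back and one at scoop (33,−42). The other three are wedged ahead of the lip and will drop back into the tub as I rise. I'll roll the scoop left-down while lifting to bring the second one inward.

```bash
cat >> kin.py <<'E'
def pose2(lip,yaw,down,roll,a=40.):  # roll>0: left side down
    R=toolR(yaw,a-down); Rs,_=scoopT(np.zeros(3),R,a); R=Ro.from_rotvec(-np.radians(roll)*Rs[:,0]).as_matrix()@R
    Rs,o=scoopT(np.zeros(3),R,a); return np.array(lip)-(o+Rs@[48,0,0]),R
def seg(p,R,p1,R1,n,q=3):
    r=rows(p,R,p1,R1,n); print(r[[0,n//2,n-1]].round(q).tolist(),"end",p1.round(1),*best(p1,R1)); return p1,R1
E
python3 - <<'E'
from kin import *
p,R=avg(2)
p,R=seg(p,R,*pose2(tubw(96.5,-6,56),TY,-3,6),8)
p,R=seg(p,R,*pose2(tubw(95,-4,95),TY,-5,6),9)
p,R=seg(p,R,*pose2(tubw(95,0,150),TY,-9,6),12)
p,R=seg(p,R,*pose2(tubw(95,0,180),TY,-11,8),8)
E
```

```text
avg tcp [570.  -18.2 122.8] F [ 0.5 -0.1 -2. ]
lip avg [701.9 -13.6  46.1] tub 96.9 0.0
[[0.01, -0.0, -0.008, -0.076, 0.034, -0.09], [0.01, -0.0, -0.008, -0.077, 0.028, -0.091], [0.01, -0.0, -0.008, -0.077, 0.023, -0.092]] end [569.5 -15.5 132.2] [-0.15 -0.59  2.45  0.09  0.53 -1.84] 0.0
[[0.0, -0.004, 0.0, -0.227, -0.018, -0.31], [0.0, -0.004, 0.0, -0.232, -0.018, -0.307], [0.0, -0.004, 0.0, -0.237, -0.018, -0.303]] end [565.3 -13.7 166.5] [-0.15 -0.69  2.46  0.09  0.59 -1.84] 0.0
[[0.0, -0.006, 0.0, -0.241, -0.007, -0.296], [0.0, -0.006, 0.0, -0.251, -0.007, -0.288], [0.0, -0.006, 0.0, -0.26, -0.007, -0.28]] end [560.5  -9.8 212. ] [-0.15 -0.83  2.48  0.1   0.63 -1.84] 0.0
[[0.004, -0.004, -0.002, -0.218, 0.004, -0.224], [0.004, -0.004, -0.002, -0.222, -0.002, -0.22], [0.004, -0.004, -0.002, -0.225, -0.006, -0.217]] end [558.4  -7.  236.7] [-0.11 -0.89  2.48  0.    0.65 -1.75] 0.02
```

>>> {"name": "jog_arm", "arguments": {
  "motion": [
    [0.01,0,-0.008,-0.08,0.03,-0.09,1],
    [0.01,0,-0.008,-0.08,0.03,-0.09,1],
    [0.01,0,-0.008,-0.08,0.03,-0.09,1],
    [0.01,0,-0.008,-0.08,0.03,-0.09,1],
    [0.01,0,-0.008,-0.08,0.03,-0.09,1],
    [0.01,0,-0.008,-0.08,0.03,-0.09,1],
    [0.01,0,-0.008,-0.08,0.02,-0.09,1],
    [0.01,0,-0.008,-0.08,0.02,-0.09,1],
    [0,0,0,0,0,0,1]
  ]
}}

```text
time_s: 18.18
position: [569.9, -15.3, 132.7]
tool_rot: [0.367, -0.032, 0.929, -0.043]
wrist_force: [0.0, 0.6, -0.9]
width: 21.7
gripper_force: 59.8
```

```bash
python3 - <<'E'
from kin import *
balls("8")
E
```

```text
avg tcp [569.8 -15.2 132.6] F [-0.2  0.8 -1.5]
lip avg [702.  -19.4  56.4] tub 96.8 -5.8
lip [701.9 -19.4  56.1] tub [np.float64(96.7), np.float64(-5.8)] down -3.0 yaw 1.9 roll -5.8 F [-0.5 -0.4 -2.4] j [-0.15 -0.59  2.45  0.09  0.53 -1.85] t 18.2833 grip 60
top 25 [256. 118.] [713.  22.  65.] scoop [61. 40. 12.]
top 24 [264. 118.] [715.  -7.  64.] scoop [62. 11.  8.]
top 22 [269. 131.] [659. -25.  84.] scoop [ 6. -7. 29.]
top 20 [270. 142.] [620. -29.  83.] scoop [-33. -10.  30.]
scene 87 [255. 194.] [507.  -4. 230.] scoop [-137.    3.  185.]
scene 38 [260. 249.] [625. -28.  82.] scoop [-28.  -9.  29.]
scene 29 [267. 257.] [661. -18.  82.] scoop [ 9. -0. 28.]
scene 81 [280. 273.] [719.   9.  63.] scoop [66. 27.  9.]
```

Both falafel are now well inside, at scoop (7,−4) and (−30,−9). The next call rises and backs off slightly so the wedged ones drop back.

```bash
python3 - <<'E'
from kin import *
p,R=avg(2)
p,R=seg(p,R,*pose2(tubw(88,-3,72),TY,-3,4),8)
p,R=seg(p,R,*pose2(tubw(88,0,150),TY,-8,0),16)
E
```

```text
avg tcp [569.7 -15.6 132.3] F [-0.  -0.  -1.9]
lip avg [701.8 -19.8  56. ] tub 96.7 -6.2
[[-0.003, -0.0, 0.002, -0.056, -0.019, -0.221], [-0.003, -0.0, 0.002, -0.057, -0.015, -0.221], [-0.003, -0.0, 0.002, -0.057, -0.013, -0.221]] end [561.  -15.7 148.4] [-0.18 -0.66  2.46  0.17  0.6  -1.91] 0.0
[[-0.003, -0.005, 0.003, -0.253, -0.047, -0.328], [-0.003, -0.005, 0.003, -0.268, -0.032, -0.318], [-0.003, -0.005, 0.003, -0.281, -0.019, -0.308]] end [554.9 -18.8 214.8] [-0.29 -0.84  2.47  0.36  0.73 -2.06] 0.0
```

>>> {"name": "jog_arm", "arguments": {
  "motion": [
    [-0.003,0,0.002,-0.03,-0.01,-0.11,1],
    [-0.003,0,0.002,-0.06,-0.02,-0.22,1],
    [-0.003,0,0.002,-0.06,-0.02,-0.22,1],
    [-0.003,0,0.002,-0.06,-0.02,-0.22,1],
    [-0.003,0,0.002,-0.06,-0.02,-0.22,1],
    [-0.003,0,0.002,-0.06,-0.01,-0.22,1],
    [-0.003,0,0.002,-0.06,-0.01,-0.22,1],
    [-0.003,0,0.002,-0.06,-0.01,-0.22,1],
    [0,0,0,-0.03,-0.01,-0.11,1],
    [-0.003,-0.005,0.003,-0.25,-0.05,-0.33,1],
    [-0.003,-0.005,0.003,-0.25,-0.04,-0.33,1],
    [-0.003,-0.005,0.003,-0.26,-0.04,-0.32,1],
    [-0.003,-0.005,0.003,-0.26,-0.04,-0.32,1],
    [0,0,0,-0.1,0,-0.13,1],
    [0,0,0,0,0,0,1]
  ]
}}

```text
time_s: 19.73
position: [559.9, -16.5, 167.9]
tool_rot: [0.376, -0.025, 0.926, -0.021]
wrist_force: [0.1, -0.5, -1.7]
width: 22.0
gripper_force: 59.8
```

```bash
python3 - <<'E'
from kin import *
balls("9")
p,R=avg(2)
p,R=seg(p,R,*pose2(tubw(88,0,150),TY,-8,0),12)
E
```

```text
avg tcp [559.9 -16.5 167.6] F [ 0.1 -0.1 -1.8]
lip avg [693.5 -16.5  93.9] tub 88.4 -2.6
lip [693.2 -16.4  93.1] tub [np.float64(88.2), np.float64(-2.5)] down -4.1 yaw 2.0 roll -3.3 F [ 0.2 -0.4 -2.6] j [-0.2  -0.71  2.46  0.21  0.64 -1.95] t 19.8333 grip 60
top 55 [262. 139.] [619.   3. 117.] scoop [-24.  20.  29.]
scene 92 [252. 185.] [495. -12. 264.] scoop [-137.    0.  184.]
scene 59 [250. 232.] [530. -28.  28.] scoop [-120.   -3.  -54.]
scene 84 [268. 241.] [623.  -0. 115.] scoop [-20.  17.  27.]
avg tcp [559.5 -16.2 166.6] F [-0.  -0.3 -2.2]
lip avg [693.  -16.2  92.6] tub 87.9 -2.3
[[-0.003, -0.006, 0.003, -0.25, -0.043, -0.315], [-0.003, -0.006, 0.003, -0.262, -0.031, -0.307], [-0.003, -0.006, 0.003, -0.271, -0.022, -0.3]] end [554.9 -18.8 214.8] [-0.29 -0.84  2.47  0.36  0.73 -2.06] 0.0
```

Two falafel sit together at the back left of the scoop, and the others are back in the tub. I'll raise it and plan the transit to the bowl.

>>> {"name": "jog_arm", "arguments": {
  "motion": [
    [-0.003,-0.006,0.003,-0.12,-0.02,-0.15,1],
    [-0.003,-0.006,0.003,-0.25,-0.04,-0.31,1],
    [-0.003,-0.006,0.003,-0.25,-0.04,-0.31,1],
    [-0.003,-0.006,0.003,-0.26,-0.04,-0.31,1],
    [-0.003,-0.006,0.003,-0.26,-0.03,-0.31,1],
    [-0.003,-0.006,0.003,-0.26,-0.03,-0.31,1],
    [-0.003,-0.006,0.003,-0.26,-0.03,-0.31,1],
    [-0.003,-0.006,0.003,-0.27,-0.03,-0.3,1],
    [-0.003,-0.006,0.003,-0.27,-0.03,-0.3,1],
    [-0.003,-0.006,0.003,-0.27,-0.02,-0.3,1],
    [-0.003,-0.006,0.003,-0.27,-0.02,-0.3,1],
    [-0.003,-0.006,0.003,-0.27,-0.02,-0.3,1],
    [0,0,0,-0.13,0,-0.15,1],
    [0,0,0,0,0,0,1]
  ]
}}

```text
time_s: 21.2
position: [555.2, -18.7, 215.9]
tool_rot: [0.409, -0.016, 0.912, 0.004]
wrist_force: [1.1, -0.4, -2.3]
width: 21.9
gripper_force: 59.8
```

```bash
cat >> kin.py <<'E'
def transit(p,R,G1,yaw1,d1,zl,n,d0,y0,show=True):
    # grip moves straight, yaw and pitch even, lip height to zl; prints exact rows
    Rs,o=scoopT(p,R); L0=o+Rs@[48,0,0]; u0=np.array([np.cos(np.radians(y0)),np.sin(np.radians(y0))]); G0=L0[:2]-140*u0; z0=L0[2]
    for k in range(1,n+1):
        f=k/n; s=f*f*(3-2*f); yaw=y0+(yaw1-y0)*s; u=np.array([np.cos(np.radians(yaw)),np.sin(np.radians(yaw))]); G=G0+(np.array(G1)-G0)*s
        p1,R1=pose([*(G+140*u),z0+(zl-z0)*s],yaw,d0+(d1-d0)*s); w=Ro.from_matrix(R.T@R1).as_rotvec(); r=np.r_[w,R.T@(p1-p)/10]
        print("["+", ".join(f"{v:.3f}" if i<3 else f"{v:.2f}" for i,v in enumerate(r))+", 1]", *(best(p1,R1) if k%5==0 else ()))
        p,R=p1,R1
    print("end",p.round(1)); return p,R
E
python3 - <<'E'
from kin import *
balls("10")
p,R=avg(2)
Rs,o=scoopT(p,R); d=np.degrees(np.arcsin(-Rs[2,0]))
transit(p,R,[466,-96],-90,-7,125,30,d,TY)
E
```

```text
avg tcp [555.2 -18.6 215.7] F [ 0.7 -0.2 -2.4]
lip avg [693.6 -14.6 151.5] tub 88.6 -0.7
lip [693.4 -14.3 150.9] tub [np.float64(88.5), np.float64(-0.4)] down -8.2 yaw 1.9 roll -0.4 F [ 0.3  0.2 -1.6] j [-0.28 -0.86  2.49  0.35  0.73 -2.05] t 21.3 grip 60
top 59 [262. 134.] [618.   3. 169.] scoop [-24.  19.  28.]
top 8 [260. 163.] [485.   5. 306.] scoop [-135.   25.  183.]
top 6 [257. 174.] [461.  12. 276.] scoop [-164.   33.  157.]
scene 107 [248. 175.] [484. -27. 307.] scoop [-137.   -6.  184.]
scene 94 [269. 233.] [622.   2. 168.] scoop [-20.  19.  26.]
scene 19 [246. 234.] [528. -46.  29.] scoop [-134.  -26.  -98.]
avg tcp [554.9 -18.3 214.6] F [-0.3  0.1 -2.1]
lip avg [693.2 -14.1 150.3] tub 88.3 -0.2
[-0.002, 0.000, 0.007, 0.02, -0.09, -0.02, 1]
[0.011, 0.000, 0.010, 0.07, -0.07, -0.05, 1]
[0.018, 0.000, 0.016, 0.11, -0.12, -0.08, 1]
[0.025, 0.000, 0.022, 0.15, -0.17, -0.10, 1]
[0.030, 0.001, 0.027, 0.18, -0.21, -0.12, 1] [-0.19 -0.87  2.49  0.13  0.69 -1.74] 0.0
[0.036, 0.001, 0.032, 0.21, -0.26, -0.13, 1]
[0.041, 0.001, 0.036, 0.23, -0.31, -0.14, 1]
[0.045, 0.001, 0.040, 0.24
[... 537 characters left out ...]
8, 0.11, 1]
[0.056, 0.001, 0.051, 0.02, -0.56, 0.14, 1]
[0.054, 0.001, 0.049, -0.01, -0.53, 0.16, 1] [ 0.3  -0.28  2.15 -0.86  1.29  0.14] 0.0
[0.051, 0.001, 0.047, -0.04, -0.50, 0.18, 1]
[0.048, 0.001, 0.044, -0.05, -0.46, 0.19, 1]
[0.044, 0.001, 0.041, -0.07, -0.41, 0.20, 1]
[0.040, 0.001, 0.037, -0.08, -0.36, 0.19, 1]
[0.035, 0.001, 0.033, -0.08, -0.31, 0.18, 1] [ 0.27 -0.1   2.   -0.82  1.46  0.34] 0.0
[0.030, 0.001, 0.028, -0.08, -0.26, 0.16, 1]
[0.024, 0.000, 0.023, -0.07, -0.20, 0.14, 1]
[0.018, 0.000, 0.017, -0.05, -0.15, 0.11, 1]
[0.011, 0.000, 0.010, -0.03, -0.09, 0.07, 1]
[0.004, 0.000, 0.004, -0.01, -0.03, 0.02, 1] [ 0.25 -0.04  1.94 -0.79  1.52  0.41] 0.0
end [466.  -99.  192.2]
```

>>> {"name": "jog_arm", "arguments": {
  "motion": [
    [0.004,0,0.004,0.02,-0.04,-0.02,1],
    [0.011,0,0.01,0.07,-0.07,-0.05,1],
    [0.018,0,0.016,0.11,-0.12,-0.08,1],
    [0.025,0,0.022,0.15,-0.17,-0.1,1],
    [0.03,0.001,0.027,0.18,-0.21,-0.12,1],
    [0.036,0.001,0.032,0.21,-0.26,-0.13,1],
    [0.041,0.001,0.036,0.23,-0.31,-0.14,1],
    [0.045,0.001,0.04,0.24,-0.36,-0.14,1],
    [0.048,0.001,0.044,0.24,-0.4,-0.13,1],
    [0.052,0.001,0.047,0.24,-0.45,-0.12,1],
    [0.054,0.001,0.049,0.23,-0.49,-0.1,1],
    [0.056,0.001,0.051,0.22,-0.52,-0.08,1],
    [0.058,0.001,0.052,0.2,-0.55,-0.05,1],
    [0.059,0.001,0.053,0.17,-0.58,-0.02,1],
    [0.059,0.001,0.054,0.14,-0.59,0.01,1],
    [0.059,0.001,0.054,0.11,-0.6,0.05,1],
    [0.059,0.001,0.054,0.08,-0.6,0.08,1],
    [0.057,0.001,0.053,0.05,-0.58,0.11,1],
    [0.056,0.001,0.051,0.02,-0.56,0.14,1],
    [0.054,0.001,0.049,-0.01,-0.53,0.16,1]
  ]
}}

```text
time_s: 23.17
position: [492.0, -77.3, 199.6]
tool_rot: [0.337, 0.5, 0.766, -0.223]
wrist_force: [0.6, -0.2, -2.2]
width: 21.6
gripper_force: 59.8
```

>>> {"name": "jog_arm", "arguments": {
  "motion": [
    [0.051,0.001,0.047,-0.04,-0.5,0.18,1],
    [0.048,0.001,0.044,-0.05,-0.46,0.19,1],
    [0.044,0.001,0.041,-0.07,-0.41,0.2,1],
    [0.04,0.001,0.037,-0.08,-0.36,0.19,1],
    [0.035,0.001,0.033,-0.08,-0.31,0.18,1],
    [0.03,0.001,0.028,-0.08,-0.26,0.16,1],
    [0.024,0,0.023,-0.07,-0.2,0.14,1],
    [0.018,0,0.017,-0.05,-0.15,0.11,1],
    [0.011,0,0.01,-0.03,-0.09,0.07,1],
    [0.004,0,0.004,-0.01,-0.03,0.02,1],
    [0,0,0,0,0,0,1]
  ]
}}

```text
time_s: 24.08
position: [468.0, -98.6, 194.4]
tool_rot: [0.283, 0.648, 0.647, -0.285]
wrist_force: [0.5, 0.6, -1.9]
width: 21.6
gripper_force: 59.8
```

```bash
python3 - <<'E'
from kin import *
balls("11")
p,R=avg(2)
# down to lip z 75 at lip (466,-232)
B=np.array([466,-266])
p,R=seg(p,R,*pose2([466,-230,78],-90,-6,0),10)
for d in(8,14,20,30,45):
    q,Q=pose2([466,-230,78],-90,d,0);print(d,*best(q,Q))
E
```

```text
avg tcp [467.9 -98.6 194.4] F [ 0.6  0.1 -2.2]
lip avg [ 467.5 -236.   128. ] tub -145.0 -214.1
lip [ 467.6 -236.   128.1] tub [np.float64(-145.0), np.float64(-214.0)] down -7.4 yaw -90.1 roll -0.1 F [ 0.1  0.7 -2.5] j [ 0.26 -0.01  1.91 -0.79  1.54  0.42] t 24.1833 grip 60
top 39 [272. 174.] [467. -33. 284.] scoop [-134.   -1.  181.]
top 15 [312. 173.] [ 495. -167.  149.] scoop [-18.  27.  30.]
top 13 [309. 180.] [ 471. -157.  148.] scoop [-28.   4.  30.]
scene 69 [245. 175.] [468. -29. 289.] scoop [-137.   -0.  186.]
scene 19 [255. 186.] [500.  -3. 261.] scoop [-166.   32.  162.]
scene 48 [209. 215.] [ 482. -160.  147.] scoop [-25.  14.  29.]
scene 91 [254. 232.] [530. -17.  29.] scoop [-182.   62.  -70.]
avg tcp [467.9 -98.5 194.5] F [-1.2 -0.3 -2.1]
lip avg [ 467.5 -235.9  128.1] tub -145.0 -214.0
[[-0.0, 0.002, 0.0, 0.374, -0.018, 0.286], [-0.0, 0.002, 0.0, 0.37, -0.018, 0.29], [-0.0, 0.002, 0.0, 0.367, -0.019, 0.294]] end [466.  -94.2 147.6] [ 0.25  0.01  1.97 -0.78  1.45  0.47] 0.0
8 [ 0.06 -0.16  1.96 -0.57  1.41  0.18] 0.0
14 [-0.03 -0.2   1.94 -0.46  1.41  0.04] 0.0
20 [-0.13 -0.22  1.91 -0.35  1.42 -0.09] 0.0
30 [-0.31 -0.21  1.84 -0.17  1.46 -0.3 ] 0.0
45 [-0.56 -0.09  1.7   0.07  1.58 -0.56] 0.0
```

>>> {"name": "jog_arm", "arguments": {
  "motion": [
    [0,0,0,0.19,-0.01,0.14,1],
    [0,0.002,0,0.37,-0.02,0.29,1],
    [0,0.002,0,0.37,-0.02,0.29,1],
    [0,0.002,0,0.37,-0.02,0.29,1],
    [0,0.002,0,0.37,-0.02,0.29,1],
    [0,0.002,0,0.37,-0.02,0.29,1],
    [0,0.002,0,0.37,-0.02,0.29,1],
    [0,0.002,0,0.37,-0.02,0.29,1],
    [0,0.002,0,0.37,-0.02,0.29,1],
    [0,0.002,0,0.37,-0.02,0.29,1],
    [0,0,0,0.19,-0.01,0.15,1],
    [0,0,0,0,0,0,1]
  ]
}}

```text
time_s: 25.38
position: [465.4, -94.4, 146.8]
tool_rot: [0.277, 0.65, 0.65, -0.28]
wrist_force: [-0.0, -0.7, -1.5]
width: 22.0
gripper_force: 59.8
```

```bash
python3 - <<'E'
from kin import *
p,R=avg(2);lipnow();Rs,o=scoopT(p,R);L=o+Rs@[48,0,0]
d0=np.degrees(np.arcsin(-Rs[2,0]))
for k in range(1,19):
    p1,R1=pose2(L,-90,d0+(38-d0)*k/18,0); r=rows(p,R,p1,R1,1)[0]; print(r.round(3).tolist()); p,R=p1,R1
E
```

```text
avg tcp [465.6 -94.4 147. ] F [-0.2  0.4 -1.8]
lip avg [ 465.1 -230.6   78.2] tub -147.3 -208.6
lip [ 465.4 -230.6   78.7] tub [np.float64(-146.9), np.float64(-208.6)] down -6.4 yaw -90.1 roll -0.1 F [ 0.7  0.8 -1.7] j [ 0.26  0.04  1.94 -0.78  1.47  0.47] t 25.4833 grip 60
[-0.004, 0.043, 0.001, -0.632, -0.051, -0.177]
[-0.0, 0.043, 0.0, -0.632, -0.0, -0.177]
[0.0, 0.043, -0.0, -0.632, -0.0, -0.177]
[-0.0, 0.043, 0.0, -0.632, -0.0, -0.177]
[0.0, 0.043, -0.0, -0.632, -0.0, -0.177]
[-0.0, 0.043, 0.0, -0.632, -0.0, -0.177]
[0.0, 0.043, -0.0, -0.632, -0.0, -0.177]
[-0.0, 0.043, -0.0, -0.632, -0.0, -0.177]
[-0.0, 0.043, 0.0, -0.632, -0.0, -0.177]
[0.0, 0.043, 0.0, -0.632, -0.0, -0.177]
[-0.0, 0.043, -0.0, -0.632, -0.0, -0.177]
[-0.0, 0.043, 0.0, -0.632, -0.0, -0.177]
[0.0, 0.043, 0.0, -0.632, -0.0, -0.177]
[-0.0, 0.043, 0.0, -0.632, -0.0, -0.177]
[-0.0, 0.043, -0.0, -0.632, -0.0, -0.177]
[0.0, 0.043, 0.0, -0.632, -0.0, -0.177]
[-0.0, 0.043, -0.0, -0.632, -0.0, -0.177]
[-0.0, 0.043, 0.0, -0.632, -0.0, -0.177]
```

>>> {"name": "jog_arm", "arguments": {
  "motion": [
    [0,0.043,0,-0.63,0,-0.18,1],
    [0,0.043,0,-0.63,0,-0.18,1],
    [0,0.043,0,-0.63,0,-0.18,1],
    [0,0.043,0,-0.63,0,-0.18,1],
    [0,0.043,0,-0.63,0,-0.18,1],
    [0,0.043,0,-0.63,0,-0.18,1],
    [0,0.0215,0,-0.315,0,-0.09,1],
    [0,0.0215,0,-0.315,0,-0.09,1],
    [0,0.0215,0,-0.315,0,-0.09,1],
    [0,0.0215,0,-0.315,0,-0.09,1],
    [0,0.0215,0,-0.315,0,-0.09,1],
    [0,0.0215,0,-0.315,0,-0.09,1],
    [0,0.0215,0,-0.315,0,-0.09,1],
    [0,0.0215,0,-0.315,0,-0.09,1],
    [0,0.0215,0,-0.315,0,-0.09,1],
    [0,0.0215,0,-0.315,0,-0.09,1]
  ]
}}

```text
time_s: 26.82
position: [465.8, -140.8, 202.6]
tool_rot: [0.117, 0.698, 0.697, -0.119]
wrist_force: [-0.1, 0.6, -1.8]
width: 21.4
gripper_force: 59.8
```

>>> {"name": "jog_arm", "arguments": {
  "motion": [
    [0,0.03,0,-0.44,0,-0.12,1],
    [0,0.043,0,-0.63,0,-0.18,1],
    [0,0.043,0,-0.63,0,-0.18,1],
    [0,0.043,0,-0.63,0,-0.18,1],
    [0,0.043,0,-0.63,0,-0.18,1],
    [0,0.043,0,-0.63,0,-0.18,1],
    [0,0.043,0,-0.63,0,-0.18,1],
    [0,0.03,0,-0.44,0,-0.12,1],
    [0,0,0,0,0,0,1],
    [0,0,0,0,0,0,1],
    [0,0,0,0,0,0,1],
    [0,0,0,0,0,0,1],
    [0,0,0,0,0,0,1],
    [0,0,0,0,0,0,1],
    [0,0,0,0,0,0,1],
    [0,0,0,0,0,0,1],
    [0,0,0,0,0,0,1],
    [0,0,0,0,0,0,1]
  ]
}}

```text
time_s: 28.32
position: [465.8, -183.4, 223.9]
tool_rot: [0.006, 0.708, 0.706, -0.007]
wrist_force: [-0.4, -0.4, -1.2]
width: 21.7
gripper_force: 59.8
```

```bash
python3 - <<'E'
from kin import *
balls("12")
c=load("top12");g=c["pixels"].astype(int);m=np.zeros(g.shape[:2],np.uint8);m[150:230,300:375]=g[150:230,300:375].max(2)<55
cn=max(cv2.findContours(m,0,1)[0],key=cv2.contourArea);print("bowl",cv2.minEnclosingCircle(ray(c,cn.reshape(-1,2),43)[:,:2].astype(np.float32)))
for n in("top","scene"):
    c=load(n+"12"); print(n,proj(c,[[466,-266,3]]).round())
a=cv2.imread("pics/top12.png")[90:225,240:375];b=cv2.imread("pics/scene12.png")[195:300,150:300]
cv2.imwrite("pics/c12.png",np.hstack([cv2.resize(a,(400,400)),cv2.copyMakeBorder(cv2.resize(b,(400,280)),0,120,0,0,0)]))
E
```

```text
avg tcp [ 465.8 -183.5  223.9] F [-0.6 -0.5 -1.1]
lip avg [ 465.4 -230.3   78.7] tub -146.9 -208.3
lip [ 465.4 -230.3   78.6] tub [np.float64(-147.0), np.float64(-208.3)] down 39.0 yaw -90.2 roll -0.1 F [-0.7 -0.  -1.2] j [-0.46 -0.15  1.76 -0.02  1.53 -0.46] t 28.4167 grip 60
top 13 [258. 171.] [527.  11.  27.] scoop [-108.   62. -192.]
top 24 [266. 172.] [524. -15.  29.] scoop [ -88.   58. -174.]
top 26 [273. 172.] [525. -42.  29.] scoop [ -67.   59. -157.]
top 15 [347. 197.] [ 440. -304.   27.] scoop [138. -25.   6.]
scene 9 [195. 178.] [ 474. -179.  345.] scoop [-159.    8.  175.]
scene 90 [254. 232.] [530. -17.  28.] scoop [ -86.   64. -174.]
scene 89 [171. 239.] [ 457. -302.   27.] scoop [137.  -8.   5.]
bowl ((446.88238525390625, -305.8773498535156), 76.69464874267578)
top [[335. 191.]]
scene [[183. 240.]]
```

View pics/c12.png

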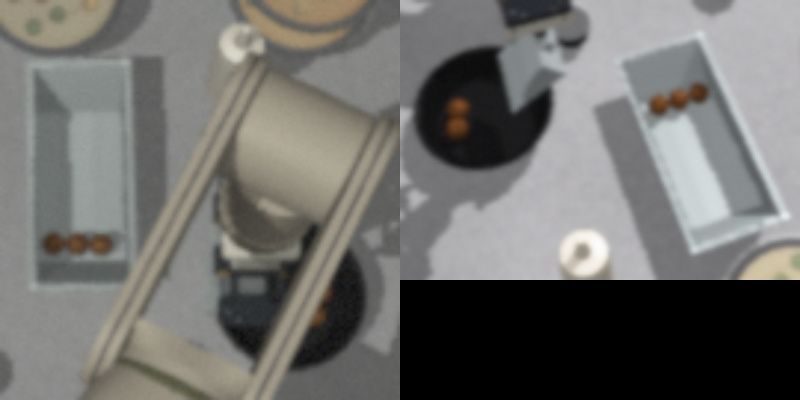

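The view shows two falafel in the bowl at (457,105) and (457,125), three in the tub at the near end, and an empty scoop tipped 39° over the bowl and clear of everything. Handing in.

```bash
python3 -c "
from bench import arm
print(arm.hand_in())"
```

```text
the job is handed in; nothing more can be done
None
```

The job is handed in, though no verdict came back: the final pictures show two falafel in the bowl, the other three in the tub, and the empty scoop held about 79 mm up, tipped 39° lip-down over the bowl.

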